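# Ready the knife mill for the next grind

## Task

Get the knife mill ready for the next batch: set the red knife rotor on the splined shaft in the empty bowl, turning it until its grooves line up with the teeth so that it slides fully home, then put every amber resin lump from the balance into the bowl, and after that set the lid squarely down on the bowl. Whenever it suits you, clear all the dried dark-blue paint crusts off the glass slab into the grey waste bin. Never let a blue crust get into the mill or an amber lump into the waste, and leave the bottle, tin and film applicator where they are.

Things in the scene. Friction and masses are not known exactly. Their poses are not given: they have to be found in the camera images.
- mill: Knife mill, fixed to the bench: white drive base 210 x 190 x 70 mm (front panel with a black switch and a blue display facing its -x) carrying an open steel bowl, 138 mm outside, 128 mm inside diameter, inner floor at z 75 mm, rim at z 180 mm. Origin on the bowl's axis at bench level, z up.
- shaft_top (a point): Axis of the splined drive shaft in the middle of the bowl, level with the tooth tops, 113 mm above the bench; turns with the shaft. Four teeth (7 mm wide, 34 mm tall, tips at radius 16 mm) stand along this frame's +x, -x, +y, -y round a 20 mm core; a tapered pilot nose rises 10 mm above them. The rotor's foot comes to rest on a shoulder 34 mm below this point.
- spindle (a joint): Turn of the drive shaft in the mill (rad, counter-clockwise from above positive; 0 = teeth along the mill's x and y). It stands at any angle and the motor's drag holds it: 0.2 N m turns it.
- rotor: Knife rotor, 0.28 kg, upright on the bench: red octagonal hub 46 mm across, 54 mm tall; knives along +y and -y to radius 48 mm, 12 and 32 mm up; on top a grip bar 36 mm (x) by 18 mm (y), z 54 to 88 mm. Origin at the centre of its foot, z up. Bore from below, 46 mm deep, grooves along +x, -x, +y, -y, 1.2 mm clearance (4 degrees of turn). Out of line it sits 34 mm high on the teeth.
- lid: Bowl lid, 0.18 kg, on the bench right way up: pale clear disc 146 mm diameter with a blue edge (z 8 to 14 mm), below it a bevelled plug 119 mm diameter that goes inside the rim, on top a blue knob 32 mm diameter, z 14 to 42 mm. Origin at the centre of the plug's underside, 172 mm above the bench when the disc lies on the bowl's rim.
- balance: White balance, fixed, body 48 mm tall, with a square steel weighing tray 160 x 160 mm on top: tray floor 62 mm above the bench, its rim 7 mm higher and 3 mm thick. Origin at bench level under the tray's centre; display towards -x.
- slab: Glass slab 190 x 190 x 8 mm, fixed, lying on the bench, with a paper card on it. Origin at the centre of its underside.
- bin: Grey open waste bin with a black rim, 124 x 124 x 90 mm tall outside, walls and floor 4 mm, fixed. Origin at the centre of its underside, sides along x and y.
- resin0: Amber resin lump, a block of 32 x 25 x 24 mm (along its x, y, z) with broken corners, 22 g; origin at its middle. May be absent.
- crust0: Dark-blue dried paint crust, a block of 34 x 25 x 20 mm (along its x, y, z) with broken corners, 22 g; origin at its middle. May be absent.
- resin1: Amber resin lump, a block of 32 x 25 x 24 mm (along its x, y, z) with broken corners, 22 g; origin at its middle. May be absent.
- crust1: Dark-blue dried paint crust, a block of 34 x 25 x 20 mm (along its x, y, z) with broken corners, 22 g; origin at its middle. May be absent.
- resin2: Amber resin lump, a block of 32 x 25 x 24 mm (along its x, y, z) with broken corners, 22 g; origin at its middle. May be absent.
- crust2: Dark-blue dried paint crust, a block of 34 x 25 x 20 mm (along its x, y, z) with broken corners, 22 g; origin at its middle. May be absent.
- resin3: Amber resin lump, a block of 32 x 25 x 24 mm (along its x, y, z) with broken corners, 22 g; origin at its middle. May be absent.
- crust3: Dark-blue dried paint crust, a block of 34 x 25 x 20 mm (along its x, y, z) with broken corners, 22 g; origin at its middle. May be absent.
- resin4: Amber resin lump, a block of 32 x 25 x 24 mm (along its x, y, z) with broken corners, 22 g; origin at its middle. May be absent.
- crust4: Dark-blue dried paint crust, a block of 34 x 25 x 20 mm (along its x, y, z) with broken corners, 22 g; origin at its middle. May be absent.
- bottle: Bystander: white bottle with blue cap, 60 mm diameter, 150 mm tall, upright. Origin at the centre of its underside.
- tin: Bystander: tin with orange label, 84 mm diameter, 90 mm tall, upright. Origin at the centre of its underside.
- applicator: Bystander: steel film applicator bar 26 x 100 x 22 mm. Origin at the centre of its underside.

How it is judged:
On the way, in this order (a step that is already met when the one before it is completed fails the run):
1. the rotor is fully home on the splined shaft while no resin lump is in the bowl yet (z of rotor in the frame of mill between 0.07 and 0.084 m and horizontal distance between rotor and shaft_top below 0.005 m and angle between rotor's own z axis and vertical below 0.08 rad and horizontal distance between each of resin0, resin1, resin2, resin3, resin4 and mill above 0.075 m), for 0.2 s.
2. every resin lump is in the mill bowl, the rotor still home (z of rotor in the frame of mill between 0.07 and 0.084 m and horizontal distance between rotor and shaft_top below 0.005 m and angle between rotor's own z axis and vertical below 0.08 rad and horizontal distance between each of resin0, resin1, resin2, resin3, resin4 and mill below 0.066 m and z of resin0 in the frame of mill between 0.07 and 0.168 m and z of resin1 in the frame of mill between 0.07 and 0.168 m and z of resin2 in the frame of mill between 0.07 and 0.168 m and z of resin3 in the frame of mill between 0.07 and 0.168 m and z of resin4 in the frame of mill between 0.07 and 0.168 m), for 0.2 s.
3. the lid is down squarely on the bowl (z of lid in the frame of mill between 0.168 and 0.176 m and horizontal distance between lid and mill below 0.009 m and angle between lid's own z axis and vertical below 0.05 rad), for 0.2 s.
At the end, for the whole second after the job is handed in: The rotor is home (foot within 5 mm of shoulder and axis, upright to 0.08 rad), every resin lump present is in the bowl, the lid lies level on the rim (within 4 mm in height, 9 mm of centre, 0.05 rad), every crust present is inside the waste bin (all of step 2 and all of step 3 and x of crust0 in the frame of bin between -0.06 and 0.06 m and y of crust0 in the frame of bin between -0.06 and 0.06 m and z of crust0 in the frame of bin between 0 and 0.085 m and x of crust1 in the frame of bin between -0.06 and 0.06 m and y of crust1 in the frame of bin between -0.06 and 0.06 m and z of crust1 in the frame of bin between 0 and 0.085 m and x of crust2 in the frame of bin between -0.06 and 0.06 m and y of crust2 in the frame of bin between -0.06 and 0.06 m and z of crust2 in the frame of bin between 0 and 0.085 m and x of crust3 in the frame of bin between -0.06 and 0.06 m and y of crust3 in the frame of bin between -0.06 and 0.06 m and z of crust3 in the frame of bin between 0 and 0.085 m and x of crust4 in the frame of bin between -0.06 and 0.06 m and y of crust4 in the frame of bin between -0.06 and 0.06 m and z of crust4 in the frame of bin between 0 and 0.085 m and linear speed of lid below 0.03 m/s); the robot touches nothing.
It fails at once if a blue crust gets into the mill bowl ((horizontal distance between crust0 and mill below 0.066 m and z of crust0 in the frame of mill between 0.07 and 0.168 m) or (horizontal distance between crust1 and mill below 0.066 m and z of crust1 in the frame of mill between 0.07 and 0.168 m) or (horizontal distance between crust2 and mill below 0.066 m and z of crust2 in the frame of mill between 0.07 and 0.168 m) or (horizontal distance between crust3 and mill below 0.066 m and z of crust3 in the frame of mill between 0.07 and 0.168 m) or (horizontal distance between crust4 and mill below 0.066 m and z of crust4 in the frame of mill between 0.07 and 0.168 m)).
It fails at once if a resin lump is put in the waste bin ((x of resin0 in the frame of bin between -0.06 and 0.06 m and y of resin0 in the frame of bin between -0.06 and 0.06 m and z of resin0 in the frame of bin between 0 and 0.085 m) or (x of resin1 in the frame of bin between -0.06 and 0.06 m and y of resin1 in the frame of bin between -0.06 and 0.06 m and z of resin1 in the frame of bin between 0 and 0.085 m) or (x of resin2 in the frame of bin between -0.06 and 0.06 m and y of resin2 in the frame of bin between -0.06 and 0.06 m and z of resin2 in the frame of bin between 0 and 0.085 m) or (x of resin3 in the frame of bin between -0.06 and 0.06 m and y of resin3 in the frame of bin between -0.06 and 0.06 m and z of resin3 in the frame of bin between 0 and 0.085 m) or (x of resin4 in the frame of bin between -0.06 and 0.06 m and y of resin4 in the frame of bin between -0.06 and 0.06 m and z of resin4 in the frame of bin between 0 and 0.085 m)).
It fails at once if the bottle, tin or film applicator is moved more than 30 mm or tipped (distance of any of bottle, tin, applicator from where it was at the start of the episode above 0.03 m or angle between any of bottle, tin, applicator's own z axis and vertical above 0.3 rad).
Of resin0, resin1, resin2, resin3, resin4 only 3 to 5 are there at a start; the rules pass over those that are not, and their reading is None.
Of crust0, crust1, crust2, crust3, crust4 only 3 to 5 are there at a start; the rules pass over those that are not, and their reading is None.
At some moment in a run one of crust0, crust1, crust2, crust3, resin0, resin1, resin2, resin3, crust4, lid may be knocked a few centimetres aside while the robot is not near it.
It also fails if it takes over 210 s, if anything falls off the work surface, if the arm or the gripper's body presses on something with over 40 N, if the wrist force passes 120 N, or if a joint passes its speed limit or range.

## Robot

A 6-joint arm with a two-finger parallel gripper is mounted at the origin on the work surface. World frame = base frame: x ahead of the robot, y to its left, z up, the work surface at z = 0. Lengths are in m, angles in rad, forces in N, time in s.
With the tool pointing down it reaches from about 0.275 to 0.75 m from the base axis. Payload 10.2 kg.
Tool frame: the origin (TCP) lies at the very end of the fingers, on their centre line; the grasp point (between the pads) lies 19 mm behind it; z points along the fingers, y is the direction in which the jaws open and shut (so a half turn about z gives the same grasp; the last joint's range is limited). The gripper opens to 85 mm and grips with 20 to 120 N. Pads are 22 mm wide; open, the fingers measure 114 mm over their backs; the gripper's body (76 mm by 85 mm) begins 54 mm behind the grasp point. The pads swing forward as they close: fully open they stand 13 mm farther back than shut.
Start: joints at [-1.485, 0.313, 1.498, -0, 1.331, -0.223], TCP at [0.16, -0.5, 0.231] pointing down, gripper open.
Joint ranges: [-2.94, 2.94], [-0.97, 2.17], [0.19, 2.56], [-1.23, 4.37], [0.02, 3.11], [-2.88, 2.88]. Speed limits (rad/s): [2.39, 2.39, 3.01, 3.14, 3.14, 3.14].

## Interface

Orientations are given as a unit quaternion [w, x, y, z].
In Python, from bench import bot, vision gives the robot as it stands.
- The arm moves only by the tool arm_command, never from a script. Its arguments are lists of equal length, an entry for each row: "translation": the shift along the tool's x, y, z in cm, a list of three; "yaw": the turn about the tool's z in degrees. In form: {"translation": [[tx, ty, tz], ...], "yaw": [yaw, ...]}. A call has 1 to 20 rows; each row is the pose to reach, as a shift and turn from the pose measured when the call began, along the tool's axes at that moment; what a row does not reach only later rows make up. A row lasts 1/10 s, in which the tool goes at most 50 mm and 8.59 degrees, less where a joint would pass 70% of its speed; a pose out of reach is approached as far as the arm can. A call with a gripper value outside its range is refused whole. "jaw" is the closure, from 0 (fully open) to 1 (shut), set as the call begins (left out, the last holds). The fingers move at their own pace and stop on an object; the grip force is fixed at half the most. Time passes only in rows, so rows that repeat a pose let the fingers close. It gives the time, the measured TCP pose, the force and the opening at its end, in the units of the state.
- bot.observe(): the state, without advancing time (a new reading comes with each control period).
- vision.read_camera(name): name is "scene" or "top" or "wrist"; returns a dict with "image" (384x512x3 uint8, red, green, blue), "z_map" (384x512 float32, m along the optical axis (not along the pixel's ray), 0 where there is no reading), "fx", "fy", "cx", "cy" (pixels), "extrinsics" (4x4, takes a point from camera to world coordinates). Camera axes: x right, y up, looking along -z (the intrinsics and any distortion apply to the point x, -y, -z); pixel columns grow to the right and rows downward; lengths in m; the calibration is good to about 2 mm. A picture is of the moment at which its call begins.
- bot.close_job(): hands the job in, once; it reports no verdict.
The state is a dict: "time_s": time; "joint_positions": joint angles; "qvel": joint speeds; "tau": joint torques, N m; "tool_pos": TCP position; "ee_rot": TCP orientation; "force": force on the tool from outside, world axes, zero at the start; "torque": the same for the moment, N m; "gripper_width": finger opening in m.
Only numpy, scipy, OpenCV 4.12 (cv2) and the standard library are available. Lean on these libraries where they do the work, as an engineer would, in place of code of your own. Each camera call takes 0.05 s, during which the arm holds its last target. There are 200 camera calls.

## Working session

There is one attempt and no reset: what is moved stays moved. The work goes in short steps, Python scripts to look and compute and a tool call to move; the robot and the scene stay as the last step left them, time stands still between calls to the robot, and variables do not carry over. Pictures are saved under pics/ and viewed, about 12 in all and at most 16, crops included, and the job is handed in when it is done.

Besides the shell and the picture viewer there is one more tool, called after ">>>" as name(argument=value, ...), one argument or row to a line, values as JSON. arm_command: Moves the arm, as the interface text tells. Its arguments: {"type":"object","properties":{"translation":{"type":"array"},"yaw":{"type":"array"},"jaw":{"type":"number"}},"required":["translation","yaw"]}

```bash
ls; mkdir -p pics; cat > h.py <<'E'
import numpy as np, cv2
from bench import bot, vision
def cam(n):
    d=vision.read_camera(n); z=d["z_map"]; h,w=z.shape
    u,v=np.meshgrid(np.arange(w),np.arange(h))
    p=np.stack([(u-d["cx"])/d["fx"]*z,-(v-d["cy"])/d["fy"]*z,-z,np.ones_like(z)],-1)
    P=(p@np.array(d["extrinsics"]).T)[...,:3]
    P[z<=0]=np.nan
    return d["image"],P,d
def save(img,n): cv2.imwrite("pics/"+n,img[...,::-1])
E
python3 - <<'E'
from h import *
print(bot.observe())
for n in ("top","scene"):
    im,P,d=cam(n); save(cv2.resize(im,(800,600),interpolation=cv2.INTER_CUBIC),n+"0.png"); np.savez("pics/"+n+"0.npz",im=im,P=P)
    print(n,[k for k in d],np.round(d["extrinsics"],3).tolist(),d["fx"])
E
```

```text
pics
{'time_s': 0.0, 'joint_positions': array([-1.48538076e+00,  3.13447438e-01,  1.49843654e+00,  5.32926749e-05,
        1.33096413e+00, -2.23378073e-01]), 'qvel': array([-0.00045385, -0.00125893,  0.00054978,  0.00061393, -0.00053108,
        0.0021155 ]), 'tau': array([-3.84661776e-03, -4.12272334e+01, -2.59753329e+01, -4.14301130e-04,
        4.04325940e-03, -4.59632204e-06]), 'tool_pos': array([ 0.15954338, -0.49991373,  0.23073658]), 'ee_rot': array([-6.24452305e-04,  9.88105251e-01,  1.53777823e-01,  6.90853346e-05]), 'force': array([ 1.11472383,  0.40427932, -0.04758963]), 'torque': array([0.0006801 , 0.03768099, 0.00092034]), 'gripper_width': 0.08560393180647616}
top ['image', 'z_map', 'fx', 'fy', 'cx', 'cy', 'extrinsics'] [[0.01, 0.973, -0.231, 0.309], [-1.0, 0.01, 0.002, 0.011], [0.004, 0.231, 0.973, 1.32], [0.0, 0.0, 0.0, 1.0]] 398.6952497282816
scene ['image', 'z_map', 'fx', 'fy', 'cx', 'cy', 'extrinsics'] [[-0.762, -0.46, 0.455, 1.048], [0.647, -0.559, 0.519, 0.527], [0.015, 0.69, 0.724, 0.834], [0.0, 0.0, 0.0, 1.0]] 374.75626496499905
```

View pics/top0.png

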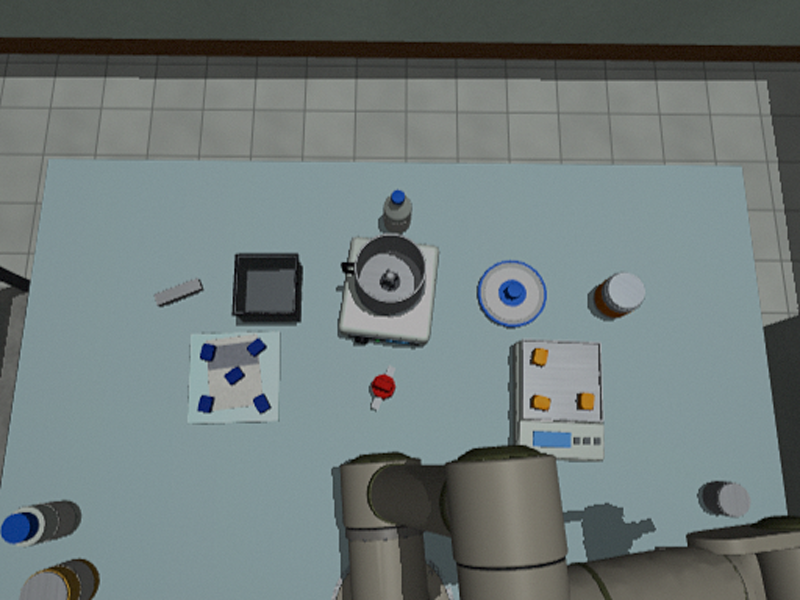

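View pics/scene0.png

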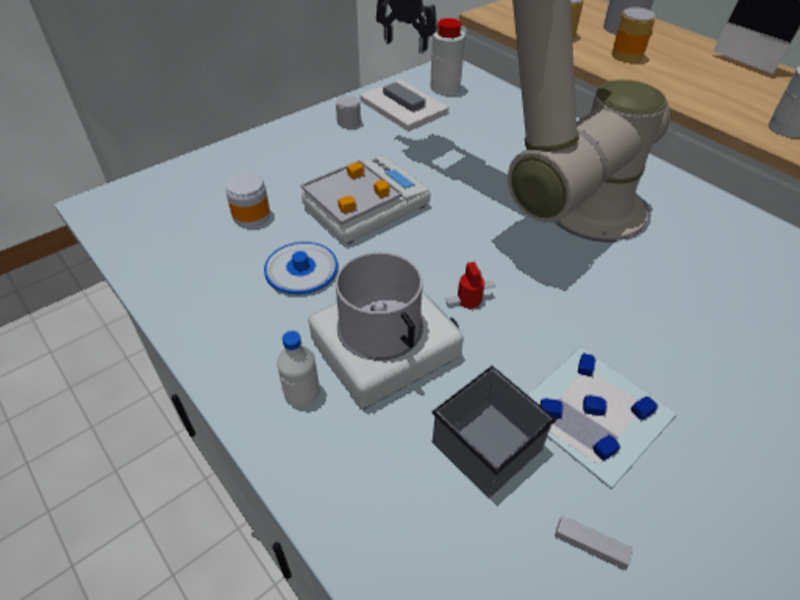

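The top view shows three resin lumps at (540,356), (540,402) and (586,401), and five crusts at (207,352), (257,347), (235,375), (206,404) and (262,403). The rotor is at (383,387), the lid at (512,292), the bowl at (390,275) and the bin at (267,287). The scene view agrees with those counts.

```bash
cat >> h.py <<'E'
from scipy import ndimage as ndi
def mask(im,c):
    hsv=cv2.cvtColor(im,cv2.COLOR_RGB2HSV); H,S,V=[hsv[...,i].astype(int) for i in range(3)]
    if c=="blue": return (H>105)&(H<130)&(S>150)&(V>40)
    if c=="amber": return (H>10)&(H<28)&(S>170)&(V>90)
    if c=="red": return ((H<8)|(H>172))&(S>150)&(V>50)
def blobs(im,P,c,zlo,zhi,nmin=12):
    m=mask(im,c)&(P[...,2]>zlo)&(P[...,2]<zhi); L,n=ndi.label(m); out=[]
    for i in range(1,n+1):
        q=P[L==i]
        if len(q)<nmin: continue
        zt=np.nanpercentile(q[:,2],95); t=q[q[:,2]>zt-0.006]
        (cx,cy),(w,h),a=cv2.minAreaRect((t[:,:2]*1000).astype(np.float32))
        v,u=np.argwhere(L==i).mean(0)
        if w<h: a+=90
        out.append(dict(xy=(round(cx/1000,4),round(cy/1000,4)),z=round(float(zt),4),size=(round(max(w,h)),round(min(w,h))),long=round((a+90)%180-90),n=len(q),px=(round(u),round(v))))
    return out
E
python3 - <<'E'
from h import *
for n in ("top","scene"):
    f=np.load(f"pics/{n}0.npz"); im,P=f["im"],f["P"]
    print(n)
    for c,a,b in (("blue",.012,.06),("amber",.07,.12),("red",.01,.12)):
        for o in blobs(im,P,c,a,b):
            if .1<o["xy"][0]<.9: print(c,o)
    # bench
    print("bench z",np.nanmedian(P[...,2][(abs(P[...,0]-.3)<.05)&(abs(P[...,1]-.1)<.05)]))
    # bowl rim
    s=(P[...,2]>.172)&(P[...,2]<.188)&(np.hypot(P[...,0]-.53,P[...,1])<.12); q=P[s]
    A=np.c_[2*q[:,:2],np.ones(len(q))]; r=np.linalg.lstsq(A,(q[:,:2]**2).sum(1),rcond=None)[0]
    print("bowl",r[:2],np.sqrt(r[2]+r[0]**2+r[1]**2),len(q))
    s=(P[...,2]>.08)&(P[...,2]<.095)&(np.hypot(P[...,0]-.51,P[...,1]-.22)<.13);q=P[s]; print("bin rim",np.nanmin(q,0),np.nanmax(q,0),len(q))
    s=(P[...,2]>.009)&(P[...,2]<.018)&(np.hypot(P[...,0]-.51,P[...,1]+.2)<.13);q=P[s]
    print("lid",q[:,:2].min(0),q[:,:2].max(0),cv2.minEnclosingCircle((q[:,:2]).astype(np.float32)),len(q))
    s=(P[...,2]>.034)&(P[...,2]<.05)&(np.hypot(P[...,0]-.51,P[...,1]+.2)<.13);q=P[s]
    print("knob",cv2.minEnclosingCircle((q[:,:2]).astype(np.float32)),np.median(q,0),len(q))
E
```

```text
top
blue {'xy': (0.6413, -0.2511), 'z': 0.0446, 'size': (31, 28), 'long': 52, 'n': 189, 'px': (328, 187)}
blue {'xy': (0.6412, -0.3227), 'z': 0.0172, 'size': (28, 4), 'long': -2, 'n': 13, 'px': (348, 188)}
blue {'xy': (0.5853, -0.2089), 'z': 0.0194, 'size': (34, 4), 'long': 54, 'n': 17, 'px': (315, 204)}
blue {'xy': (0.5173, 0.2927), 'z': 0.0314, 'size': (30, 25), 'long': -43, 'n': 75, 'px': (163, 222)}
blue {'xy': (0.5054, 0.3943), 'z': 0.0317, 'size': (33, 24), 'long': -5, 'n': 75, 'px': (132, 225)}
blue {'xy': (0.4574, 0.3333), 'z': 0.0318, 'size': (31, 24), 'long': -50, 'n': 78, 'px': (150, 240)}
blue {'xy': (0.3997, 0.2744), 'z': 0.0315, 'size': (31, 24), 'long': 29, 'n': 75, 'px': (167, 258)}
blue {'xy': (0.3985, 0.3891), 'z': 0.0313, 'size': (31, 25), 'long': -17, 'n': 73, 'px': (131, 258)}
amber {'xy': (0.495, -0.2889), 'z': 0.0885, 'size': (30, 22), 'long': -14, 'n': 74, 'px': (345, 228)}
amber {'xy': (0.4072, -0.3773), 'z': 0.089, 'size': (28, 23), 'long': -3, 'n': 76, 'px': (375, 256)}
amber {'xy': (0.4035, -0.2876), 'z': 0.0882, 'size': (29, 23), 'long': 77, 'n': 73, 'px'
[... 1635 characters left out ...]
xy': (0.4054, -0.2875), 'z': 0.0886, 'size': (27, 25), 'long': -88, 'n': 65, 'px': (244, 120)}
amber {'xy': (0.4951, -0.2911), 'z': 0.0875, 'size': (29, 26), 'long': -12, 'n': 73, 'px': (222, 130)}
red {'xy': (0.4372, 0.0227), 'z': 0.0882, 'size': (33, 14), 'long': 68, 'n': 319, 'px': (301, 183)}
bench z 0.0038810318366506724
bowl [0.64807467 0.01008041] 0.06659138380916992 163
bin rim [0.56933565 0.19808113 0.08006524] [0.63909033 0.32872742 0.09486841] 354
lid [ 0.39176809 -0.32235142] [ 0.63940437 -0.18023665] ((0.5149750709533691, -0.21885260939598083), 0.12709568440914154) 448
knob ((0.5112181305885315, -0.2448132038116455), 0.12157762050628662) [ 0.47879447 -0.25865896  0.04473042] 347
```

```bash
cat >> h.py <<'E'
def wrap(a,p=360): return (a+p/2)%p-p/2
def plan(*wps):
    """wps: (x,y,z,jaw angle deg or None) world; prints tool shift cm & yaw from present pose, steps"""
    s=bot.observe(); w,x,y,z=s["ee_rot"]; p=np.array(s["tool_pos"])
    from scipy.spatial.transform import Rotation as Ro
    R=Ro.from_quat([x,y,z,w]).as_matrix(); cur=np.degrees(np.arctan2(R[1,1],R[0,1]))
    print("pos",np.round(p,4),"jaw",round(cur,1),"j5",round(np.degrees(s["joint_positions"][5]),1),"t",round(s["time_s"],2),"F",np.round(s["force"],1),"w",round(s["gripper_width"],4),"tilt",np.round(R[:,2],3))
    lp,lyaw=p,0
    for q in wps:
        t=np.array(q[:3]); b=np.degrees(np.arctan2(t[1],t[0]))
        yaw=lyaw if q[3] is None else None
        if yaw is None:
            phi=b+wrap(q[3]-b,180) if len(q)<5 else q[3]
            yaw=-wrap(phi-cur)
            j5=b-phi
        else: j5=b-cur+yaw
        d=R.T@(t-p)*100
        print("->",np.round(d,2).tolist(),"yaw",round(yaw,1),"rows>=",int(np.ceil(max(np.linalg.norm(t-lp)/.05,abs(yaw-lyaw)/8.59))),"j5",round(j5))
        lp,lyaw=t,yaw
E
python3 - <<'E'
from h import *
im,P,d=cam("wrist"); E=np.array(d["extrinsics"]); s=bot.observe()
print(np.round(E,3).tolist(),s["tool_pos"],d["fx"])
f=np.load("pics/top0.npz"); P=f["P"]
s=(P[...,2]>.083)&(P[...,2]<.096)&(abs(P[...,0]-.63)<.12)&(abs(P[...,1]-.265)<.1);q=P[s]; print("bin rim",np.nanmin(q,0),np.nanmax(q,0),cv2.minAreaRect(q[:,:2].astype(np.float32)))
for nm,c,zl,zh,r in (("bottle",(.83,.0),.1,.16,.08),("tin",(.63,-.45),.07,.1,.1),("app",(.63,.45),.012,.03,.1),("slab",(.46,.335),.004,.012,.15)):
    q=P[(P[...,2]>zl)&(P[...,2]<zh)&(np.hypot(P[...,0]-c[0],P[...,1]-c[1])<r)]
    print(nm,len(q),np.round(np.median(q,0),3),np.round([q.min(0),q.max(0)],3).tolist() if len(q) else '')
plan((.56,.01,.36,0))
E
```

```text
[[0.304, 0.912, 0.275, 0.228], [-0.953, 0.292, 0.086, -0.477], [-0.002, -0.288, 0.958, 0.372], [0.0, 0.0, 0.0, 1.0]] [ 0.15953452 -0.4999769   0.23086833] 327.97430958817273
bin rim [0.57224406 0.20182754 0.0831149 ] [0.7022263  0.33339791 0.09581257] ((0.6368752717971802, 0.26749518513679504), (0.12894503772258759, 0.13086071610450745), 0.790565013885498)
bottle 191 [ 0.798 -0.001  0.116] [[0.78, -0.024, 0.1], [0.829, 0.022, 0.155]]
tin 532 [ 0.628 -0.466  0.088] [[0.59, -0.508, 0.07], [0.669, -0.429, 0.096]]
app 252 [0.635 0.466 0.022] [[0.534, 0.419, 0.012], [0.666, 0.517, 0.029]]
slab 2627 [0.454 0.337 0.008] [[0.312, 0.191, 0.004], [0.609, 0.48, 0.012]]
pos [ 0.1595 -0.5     0.2309] jaw -72.3 j5 -12.8 t 0.15 F [-0.6  0.1 -0. ] w 0.0851 tilt [-0.     0.001 -1.   ]
-> [53.65, -36.43, -12.87] yaw -72.3 rows>= 14 j5 1
```

```bash
python3 - <<'E'
from h import *
plan((.648,.011,.25,0))
E
```

```text
pos [ 0.1595 -0.5     0.2309] jaw -72.3 j5 -12.8 t 0.15 F [-0.6  0.1 -0. ] w 0.0851 tilt [-0.     0.001 -1.   ]
-> [62.07, -33.84, -1.87] yaw -72.3 rows>= 15 j5 1
```

>>> arm_command(
  translation=[
    [62,-33.8,-2],
    [62,-33.8,-2],
    [62,-33.8,-2],
    [62,-33.8,-2],
    [62,-33.8,-2],
    [62,-33.8,-2],
    [62,-33.8,-2],
    [62,-33.8,-2],
    [62,-33.8,-2],
    [62,-33.8,-2],
    [62,-33.8,-2],
    [62,-33.8,-2],
    [62,-33.8,-2],
    [62,-33.8,-2],
    [62,-33.8,-2],
    [62,-33.8,-2],
    [62,-33.8,-2],
    [62,-33.8,-2],
    [62,-33.8,-2],
    [62,-33.8,-2],
  ],
  yaw=[-72,-72,-72,-72,-72,-72,-72,-72,-72,-72,-72,-72,-72,-72,-72,-72,-72,-72,-72,-72],
  jaw=0,
)

```text
time_s: 2.15
tool_pos: [0.6472, 0.0097, 0.2517]
ee_rot: [-0.0, 0.709, 0.705, 0.0]
force: [-0.2, -0.9, 0.5]
gripper_width: 0.0854
```

```bash
python3 - <<'E'
from h import *
im,P,d=cam("wrist"); save(im,"w1.png"); np.savez("pics/w1.npz",im=im,P=P)
# rim and shaft
q=P[(abs(P[...,2]-.18)<.006)&(np.hypot(P[...,0]-.648,P[...,1]-.011)<.09)]
A=np.c_[2*q[:,:2],np.ones(len(q))]; r=np.linalg.lstsq(A,(q[:,:2]**2).sum(1),rcond=None)[0]
print("rim",r[:2],np.sqrt(r[2]+r[0]**2+r[1]**2),len(q))
q=P[(P[...,2]>.107)&(P[...,2]<.117)&(np.hypot(P[...,0]-.648,P[...,1]-.011)<.03)]
print(len(q),q.mean(0))
plan((.43,.02,.2,-22))
E
```

```text
rim [0.64734317 0.01171154] 0.0661933390667486 4199
331 [0.6473057  0.01337925 0.11235065]
pos [0.6473 0.0099 0.2517] jaw -0.4 j5 -9.1 t 2.2 F [-0.7 -0.4 -0.7] w 0.0855 tilt [ 0.     0.001 -1.   ]
-> [0.87, -21.73, 5.16] yaw 21.6 rows>= 5 j5 25
```

View pics/w1.png

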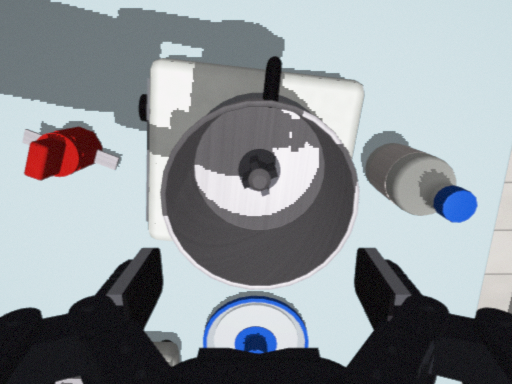

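The wrist view shows the bowl rim centred near (260,190) and the shaft with dark teeth at (260,175). I'll fit the tooth angle from depth.

```bash
cat >> h.py <<'E'
def teeth(P,c):
    from scipy.optimize import minimize
    q=P[(P[...,2]>.108)&(P[...,2]<.118)&(np.hypot(P[...,0]-c[0],P[...,1]-c[1])<.03)][:,:2]
    best=None
    for a in range(0,90,2):
        t=np.radians(a); Rm=np.array([[np.cos(t),np.sin(t)],[-np.sin(t),np.cos(t)]])
        for dx in np.arange(-.004,.0041,.001):
            for dy in np.arange(-.004,.0041,.001):
                l=np.abs((q-np.array(c)-[dx,dy])@Rm.T)
                # inside cross?
                ins=(((l[:,1]<.0035)&(l[:,0]<.016))|((l[:,0]<.0035)&(l[:,1]<.016))|(np.hypot(*l.T)<.010)).mean()
                if best is None or ins>best[0]+1e-9: best=(ins,a,dx,dy)
    return best,len(q)
E
python3 - <<'E'
from h import *
f=np.load("pics/w1.npz"); im,P=f["im"],f["P"]
c=(.6473,.0117)
print(teeth(P,c))
q=P[(P[...,2]>.108)&(P[...,2]<.118)&(np.hypot(P[...,0]-c[0],P[...,1]-c[1])<.03)]
r=np.hypot(q[:,0]-c[0],q[:,1]-c[1]); a=np.degrees(np.arctan2(q[:,1]-c[1],q[:,0]-c[0]))
print(np.histogram(a[r>.011]%90,bins=18,range=(0,90))[0])
g=im[140:215,215:305]; save(cv2.resize(cv2.convertScaleAbs(g,alpha=1.8,beta=0),None,fx=8,fy=8,interpolation=cv2.INTER_CUBIC),"w1c.png")
E
```

```text
((np.float64(0.9441340782122905), 22, np.float64(0.0), np.float64(0.0)), 358)
[ 3 27 34 28 32 29 33 11  0  0  0  0  0  0  0  0  0  0]
```

View pics/w1c.png

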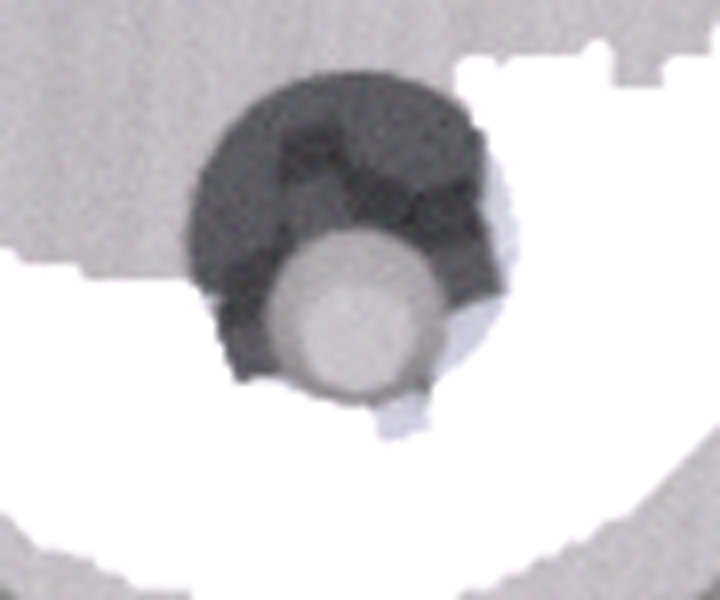

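Teeth at about 21° (mod 90), axis (0.6473, 0.0117). Next I'll hover over the rotor.

```bash
python3 - <<'E'
from h import *
plan((.6,.012,.26,0),(.4366,.0233,.19,-22.5))
E
```

```text
pos [0.6473 0.0099 0.2517] jaw -0.4 j5 -9.1 t 2.2 F [-0.7 -0.4 -0.7] w 0.0855 tilt [ 0.     0.001 -1.   ]
-> [0.18, -4.73, -0.84] yaw -0.4 rows>= 1 j5 1
-> [1.21, -21.08, 6.16] yaw 22.1 rows>= 4 j5 26
```

>>> arm_command(
  translation=[
    [0.2,-5,0],
    [0.6,-10,0],
    [1.2,-15,2],
    [1.2,-21.1,6.2],
    [1.2,-21.1,6.2],
    [1.2,-21.1,6.2],
    [1.2,-21.1,6.2],
    [1.2,-21.1,6.2],
  ],
  yaw=[5,10,16,22,22,22,22,22],
)

```text
time_s: 3.0
tool_pos: [0.4377, 0.0229, 0.1904]
ee_rot: [0.0, 0.831, 0.557, 0.001]
force: [0.7, 0.2, -0.4]
gripper_width: 0.0853
```

```bash
python3 - <<'E'
from h import *
im,P,d=cam("wrist")
for o in blobs(im,P,"red",.083,.1): print(o)
for z0 in (.03,): 
    q=P[(P[...,2]>z0-.001)&(P[...,2]<.04)&(np.hypot(P[...,0]-.4366,P[...,1]-.0233)<.06)&(np.hypot(P[...,0]-.4366,P[...,1]-.0233)>.027)][:,:2]
    print(len(q),cv2.minAreaRect(q.astype(np.float32)))
    if len(q)>5:
        v=np.linalg.svd(q-q.mean(0))[2][0]; print(q.mean(0),np.degrees(np.arctan2(v[1],v[0])))
q=P[(P[...,2]>.045)&(P[...,2]<.06)&(np.hypot(P[...,0]-.4366,P[...,1]-.0233)<.04)][:,:2]; print("hub",len(q),cv2.minEnclosingCircle(q.astype(np.float32)))
plan((.4366,.0233,.058,-22.5))
E
```

```text
{'xy': (0.4343, 0.0242), 'z': 0.0879, 'size': (34, 17), 'long': 68, 'n': 934, 'px': (255, 191)}
417 ((0.40104174613952637, 0.037046052515506744), (0.01578962802886963, 0.02394223026931286), 67.54619598388672)
[0.40079561 0.03733607] -20.471285384749113
hub 1268 ((0.434604287147522, 0.023671166971325874), 0.0241689495742321)
pos [0.4376 0.023  0.1903] jaw -22.4 j5 9.9 t 3.05 F [-0.  -0.5 -0.5] w 0.0854 tilt [ 0.002  0.001 -1.   ]
-> [-0.02, -0.12, 13.23] yaw 0.1 rows>= 3 j5 26
```

```bash
python3 - <<'E'
from h import *
plan((.4345,.0240,.059,-22.3))
E
```

```text
pos [0.4376 0.023  0.1903] jaw -22.4 j5 9.9 t 3.05 F [-0.  -0.5 -0.5] w 0.0854 tilt [ 0.002  0.001 -1.   ]
-> [-0.04, -0.34, 13.13] yaw -0.1 rows>= 3 j5 25
```

>>> arm_command(
  translation=[
    [0,-0.3,4],
    [0,-0.3,8],
    [0,-0.3,11],
    [0,-0.3,13.1],
    [0,-0.3,13.1],
    [0,-0.3,13.1],
  ],
  yaw=[0,0,0,0,0,0],
)

```text
time_s: 3.65
tool_pos: [0.436, 0.024, 0.0599]
ee_rot: [0.001, 0.831, 0.557, 0.001]
force: [-0.1, 0.1, -0.7]
gripper_width: 0.0853
```

>>> arm_command(
  translation=[
    [0,0,0],
    [0,0,0],
    [0,0,0],
    [0,0,0],
    [0,0,0],
    [0,0,0],
    [0,0,0],
    [0,0,0],
  ],
  yaw=[0,0,0,0,0,0,0,0],
  jaw=1,
)

```text
time_s: 4.45
tool_pos: [0.436, 0.0241, 0.0603]
ee_rot: [0.001, 0.831, 0.557, 0.001]
force: [-2.5, 0.2, 5.1]
gripper_width: 0.0168
```

```bash
python3 - <<'E'
from h import *
plan((.4345,.0240,.23,None))
E
```

```text
pos [0.436  0.0241 0.0603] jaw -22.3 j5 10.0 t 4.45 F [-2.5  0.2  5.1] w 0.0168 tilt [ 0.003  0.    -1.   ]
-> [-0.04, -0.1, -16.98] yaw 0 rows>= 4 j5 26
```

```bash
python3 - <<'E'
from h import *
plan((.436,.024,.27,None),(.6473,.0117,.27,21.3))
E
```

```text
pos [0.436  0.0241 0.0603] jaw -22.3 j5 10.0 t 4.45 F [-2.5  0.2  5.1] w 0.0168 tilt [ 0.003  0.    -1.   ]
-> [0.02, 0.05, -20.97] yaw 0 rows>= 5 j5 25
-> [6.92, 20.06, -20.91] yaw -43.6 rows>= 6 j5 -20
```

>>> arm_command(
  translation=[
    [0,0,-3],
    [0,0,-7],
    [0,0,-12],
    [0,0,-17],
    [0,0,-21],
    [1.2,3.5,-21],
    [2.4,7,-21],
    [3.6,10.5,-21],
    [4.8,14,-21],
    [6,17.5,-21],
    [6.9,20.1,-21],
    [6.9,20.1,-21],
    [6.9,20.1,-21],
    [6.9,20.1,-21],
    [6.9,20.1,-21],
    [6.9,20.1,-21],
  ],
  yaw=[0,0,0,0,0,-7,-14,-21,-28,-35,-43.6,-43.6,-43.6,-43.6,-43.6,-43.6],
)

```text
time_s: 6.05
tool_pos: [0.6471, 0.0115, 0.2715]
ee_rot: [0.001, 0.565, 0.825, 0.001]
force: [-0.2, 0.4, -2.9]
gripper_width: 0.0169
```

```bash
python3 - <<'E'
from h import *
plan((.6473,.0117,.19,21.3),(.6473,.0117,.139,21.3))
im,P,d=cam("wrist"); save(im,"w2.png")
q=P[(abs(P[...,2]-.18)<.006)&(np.hypot(P[...,0]-.648,P[...,1]-.011)<.09)]
A=np.c_[2*q[:,:2],np.ones(len(q))]; r=np.linalg.lstsq(A,(q[:,:2]**2).sum(1),rcond=None)[0]
print("rim",r[:2],np.sqrt(r[2]+r[0]**2+r[1]**2),len(q))
c=bot.observe()["tool_pos"]
m=mask(im,"red"); print("red",m.sum(),np.nanmean(P[m],0))
for lo,hi in ((.215,.225),(.25,.27),(.235,.245)):
    q=P[(P[...,2]>lo)&(P[...,2]<hi)&(np.hypot(P[...,0]-c[0],P[...,1]-c[1])<.06)]
    if len(q)>10:
        v=np.linalg.svd((q-q.mean(0))[:,:2])[2][0]; print(lo,len(q),q.mean(0),q.min(0),q.max(0),np.degrees(np.arctan2(v[1],v[0])))
E
```

```text
pos [0.6471 0.0115 0.2715] jaw 21.2 j5 -30.6 t 6.05 F [-0.2  0.4 -2.9] w 0.0169 tilt [ 0.003  0.    -1.   ]
-> [0.02, -0.0, 8.15] yaw -0.1 rows>= 2 j5 -20
-> [0.03, -0.02, 13.25] yaw -0.1 rows>= 2 j5 -20
rim [0.64713866 0.01180816] 0.0662005814078339 2496
red 7702 [0.64278025 0.02085013 0.27513707]
0.215 1166 [0.67084926 0.0256291  0.22257376] [0.62221772 0.01127726 0.21510251] [0.69420819 0.03537763 0.22498833] -2.3868573551185226
0.25 2334 [0.64114648 0.02532925 0.26195716] [0.62229531 0.00452493 0.25003906] [0.6673804  0.03575085 0.26996516] -158.38004471704863
0.235 1510 [0.61946419 0.00542559 0.24262315] [ 0.59977905 -0.0143088   0.23501257] [0.66501273 0.03561626 0.24499701] -134.7371468961062
```

View pics/w2.png

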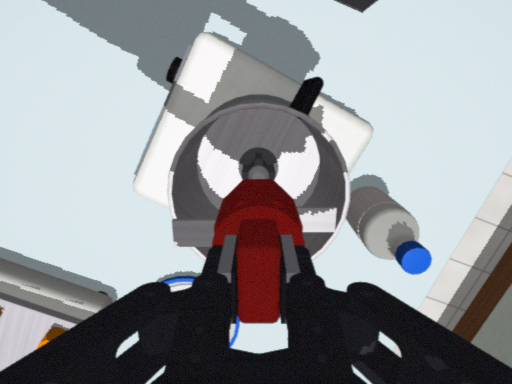

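The knives line up with the jaw axis and the rotor sits centred over the bowl, with the teeth visible at (258,170). Now I'll lower it.

>>> arm_command(
  translation=[
    [0,0,3],
    [0,0,6],
    [0,0,8],
    [0,0,9],
    [0,0,9.4],
    [0,0,9.8],
    [0,0,10.1],
    [0,0,10.4],
    [0,0,10.4],
  ],
  yaw=[0,0,0,0,0,0,0,0,0],
)

```text
time_s: 7.0
tool_pos: [0.6476, 0.0115, 0.1673]
ee_rot: [0.001, 0.565, 0.825, 0.001]
force: [-0.3, 0.3, -2.6]
gripper_width: 0.017
```

Foot 6 mm below the tooth tops with no extra force, so it's engaged.

>>> arm_command(
  translation=[
    [0,0,0.5],
    [0,0,1],
    [0,0,1.5],
    [0,0,2],
    [0,0,2.4],
    [0,0,2.7],
    [0,0,2.8],
    [0,0,2.8],
  ],
  yaw=[0,0,0,0,0,0,0,0],
)

```text
time_s: 7.8
tool_pos: [0.6477, 0.0115, 0.1394]
ee_rot: [0.001, 0.565, 0.825, 0.001]
force: [-0.9, -0.7, -3.4]
gripper_width: 0.017
```

>>> arm_command(
  translation=[
    [0,0,0],
    [0,0,0],
    [0,0,0],
    [0,0,0],
    [0,0,-1],
    [0,0,-4],
    [0,0,-8],
    [0,0,-12],
    [0,0,-12],
    [0,0,-12],
  ],
  yaw=[0,0,0,0,0,0,0,0,0,0],
  jaw=0.5,
)

```text
time_s: 8.8
tool_pos: [0.6474, 0.0114, 0.2606]
ee_rot: [0.002, 0.565, 0.825, 0.002]
force: [0.1, 0.4, -1.2]
gripper_width: 0.0427
```

```bash
python3 - <<'E'
from h import *
im,P,d=cam("wrist"); save(im,"w3.png"); 
q=P[mask(im,"red")&(P[...,2]>.12)]; print("red z",np.nanpercentile(q[:,2],[50,95,99]),len(q)); print([b for b in blobs(im,P,"red",.1,.22)])
im,P,d=cam("top"); print(blobs(im,P,"amber",.06,.12)); print(blobs(im,P,"blue",.012,.06))
plan((.6,-.1,.27,None),(.495,-.289,.2,-14+90))
E
```

```text
red z [0.13297862 0.16654312 0.16704336] 2480
[{'xy': (0.6477, 0.0112), 'z': 0.1665, 'size': (35, 18), 'long': -69, 'n': 2641, 'px': (257, 183)}]
[{'xy': (0.4941, -0.2892), 'z': 0.0892, 'size': (32, 22), 'long': -5, 'n': 75, 'px': (345, 228)}, {'xy': (0.4071, -0.3781), 'z': 0.0882, 'size': (28, 23), 'long': 0, 'n': 75, 'px': (375, 256)}, {'xy': (0.4032, -0.2874), 'z': 0.0898, 'size': (29, 23), 'long': 76, 'n': 74, 'px': (346, 257)}]
[{'xy': (0.6426, -0.2519), 'z': 0.0449, 'size': (30, 28), 'long': 73, 'n': 189, 'px': (327, 187)}, {'xy': (0.6223, -0.1831), 'z': 0.0166, 'size': (29, 5), 'long': 13, 'n': 14, 'px': (307, 193)}, {'xy': (0.5923, -0.2008), 'z': 0.0165, 'size': (26, 6), 'long': 47, 'n': 14, 'px': (313, 202)}, {'xy': (0.5168, 0.2923), 'z': 0.0314, 'size': (30, 25), 'long': -43, 'n': 75, 'px': (163, 222)}, {'xy': (0.5057, 0.3943), 'z': 0.0313, 'size': (33, 24), 'long': -4, 'n': 73, 'px': (132, 225)}, {'xy': (0.4573, 0.3337), 'z': 0.0319, 'size': (32, 25), 'long': -50, 'n': 78, 'px': (150, 240)}, {'xy': (0.3991, 0.389), 'z': 0.0323, 'size': (30, 23), 'long': -11, 'n': 76, 'px': (131, 258)}, {'xy': (0.3997, 0.2739), 'z': 0.0316, 'size': (30, 25), 'long': 33, 'n': 76, 'px': (167, 258)}]
pos [0.6469 0.0115 0.2584] jaw 21.2 j5 -30.6 t 8.9 F [-1.2  0.1 -0.8] w 0.0428 tilt [ 0.002  0.001 -1.   ]
-> [-8.69, -8.41, -1.17] yaw 0 rows>= 3 j5 -31
-> [-22.51, -25.05, 5.8] yaw 125.2 rows>= 15 j5 74
```

Rotor is home: the bar top reads 0.167 and the centre is within 1 mm. Now resin.

>>> arm_command(
  translation=[
    [-2.5,-2.5,-1],
    [-5.5,-5.5,-1],
    [-8.5,-8.5,-1],
    [-12,-13,0],
    [-15,-17,2],
    [-19,-21,4],
    [-22.4,-25,5.5],
    [-22.4,-25,5.5],
    [-22.4,-25,5.5],
    [-22.4,-25,5.5],
    [-22.4,-25,5.5],
    [-22.4,-25,5.5],
    [-22.4,-25,5.5],
    [-22.4,-25,5.5],
    [-22.4,-25,5.5],
    [-22.4,-25,5.5],
    [-22.4,-25,5.5],
  ],
  yaw=[8,16,24,32,40,48,56,64,72,80,88,96,104,112,121,121,121],
  jaw=0.4,
)

```text
time_s: 10.6
tool_pos: [0.4948, -0.2876, 0.2022]
ee_rot: [-0.001, 0.997, -0.083, 0.0]
force: [-0.4, 1.0, 0.2]
gripper_width: 0.0512
```

```bash
cat >> h.py <<'E'
def look(c,lo,hi,near,zt,up):
    """wrist look; plan grasp of blob nearest to 'near' at TCP height zt"""
    im,P,d=cam("wrist"); B=blobs(im,P,c,lo,hi,60)
    B.sort(key=lambda o:np.hypot(o["xy"][0]-near[0],o["xy"][1]-near[1]))
    for o in B[:3]: print(o)
    o=B[0]; plan((*o["xy"],zt,o["long"]+90)); return im
E
python3 - <<'E'
from h import *
im=look("amber",.07,.12,(.4948,-.2895),.066,.2); save(im,"w4.png")
E
```

```text
{'xy': (0.4929, -0.2919), 'z': 0.086, 'size': (32, 25), 'long': -13, 'n': 1151, 'px': (265, 184)}
{'xy': (0.4016, -0.2894), 'z': 0.0859, 'size': (31, 26), 'long': 76, 'n': 1042, 'px': (278, 279)}
{'xy': (0.4045, -0.3791), 'z': 0.086, 'size': (33, 25), 'long': -5, 'n': 1043, 'px': (377, 261)}
pos [ 0.4949 -0.2876  0.2024] jaw -99.6 j5 57.6 t 10.65 F [-0.5  0.7  0.2] w 0.0513 tilt [ 0.001  0.001 -1.   ]
-> [-0.13, 0.47, 13.64] yaw 3.4 rows>= 3 j5 72
```

View pics/w4.png

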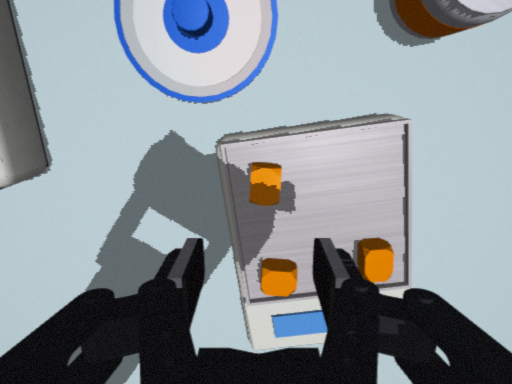

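The wrist view shows exactly three lumps on the tray, at (265,184), (279,278) and (377,260), with sizes matching. Grasp the first.

>>> arm_command(
  translation=[
    [-0.1,0.5,4],
    [-0.1,0.5,8.5],
    [-0.1,0.5,12],
    [-0.1,0.5,13.6],
    [-0.1,0.5,13.6],
    [-0.1,0.5,13.6],
  ],
  yaw=[2,3,3,3,3,3],
)

```text
time_s: 11.25
tool_pos: [0.4931, -0.2922, 0.0662]
ee_rot: [-0.001, 0.994, -0.108, 0.0]
force: [0.2, -0.1, -0.5]
gripper_width: 0.0512
```

>>> arm_command(
  translation=[
    [0,0,0],
    [0,0,0],
    [0,0,0],
    [0,0,0],
    [0,0,0],
    [0,0,-4],
    [0,0,-9],
    [0,0,-14],
    [0,0,-18],
    [0,0,-18],
  ],
  yaw=[0,0,0,0,0,0,0,0,0,0],
  jaw=1,
)

```text
time_s: 12.25
tool_pos: [0.4943, -0.2935, 0.2519]
ee_rot: [0.002, 0.994, -0.108, 0.004]
force: [1.1, -0.3, -0.7]
gripper_width: 0.0237
```

```bash
python3 - <<'E'
from h import *
c=np.array([.6475,.0115])
def dr(a): t=np.radians(a); return c+.042*np.array([np.cos(t),np.sin(t)])
d=dr(-69); print(d)
plan((*d,.25,-159),(*d,.165,-159))
E
```

```text
[ 0.66255145 -0.02771038]
pos [ 0.4943 -0.2935  0.2519] jaw -102.4 j5 60.0 t 12.25 F [ 1.1 -0.3 -0.7] w 0.0237 tilt [ 0.008 -0.005 -1.   ]
-> [10.72, -29.58, 0.18] yaw -123.4 rows>= 15 j5 -23
-> [10.64, -29.61, 8.68] yaw -123.4 rows>= 2 j5 -23
```

>>> arm_command(
  translation=[
    [1,-2.5,0],
    [2,-5.5,0],
    [3,-8,0],
    [4,-11,0],
    [5,-14,0],
    [6,-17,0],
    [7,-20,0],
    [8,-23,0],
    [9,-25.5,0],
    [10,-28,0],
    [10.7,-29.6,0],
    [10.7,-29.6,0],
    [10.7,-29.6,0],
    [10.7,-29.6,0],
    [10.7,-29.6,3],
    [10.7,-29.6,6],
    [10.7,-29.6,8.5],
    [10.7,-29.6,8.5],
    [10.7,-29.6,8.5],
  ],
  yaw=[-8.5,-17,-25,-34,-42,-51,-59,-68,-76,-85,-94,-102,-111,-119,-123.4,-123.4,-123.4,-123.4,-123.4],
)

```text
time_s: 14.15
tool_pos: [0.6631, -0.028, 0.167]
ee_rot: [0.005, 0.566, 0.824, 0.0]
force: [1.5, 0.1, -0.1]
gripper_width: 0.024
```

>>> arm_command(
  translation=[
    [0,0,0],
    [0,0,0],
    [0,0,0],
    [0,0,-4],
    [0,0,-8.5],
    [0,0,-8.5],
  ],
  yaw=[0,0,0,0,0,0],
  jaw=0.5,
)

```text
time_s: 14.75
tool_pos: [0.6642, -0.0278, 0.2596]
ee_rot: [0.01, 0.566, 0.824, 0.002]
force: [0.2, -0.1, 0.3]
gripper_width: 0.0429
```

```bash
python3 - <<'E'
from h import *
im,P,d=cam("wrist"); print(blobs(im,P,"amber",.06,.2,60),blobs(im,P,"red",.15,.2,60))
plan((.403,-.2885,.20,76-90),(.4055,-.378,.20,-5))
E
```

```text
[{'xy': (0.6603, -0.0226), 'z': 0.0995, 'size': (42, 24), 'long': -77, 'n': 596, 'px': (253, 174)}] [{'xy': (0.6476, 0.0109), 'z': 0.1669, 'size': (35, 18), 'long': -69, 'n': 1222, 'px': (254, 136)}]
pos [ 0.6634 -0.0276  0.2558] jaw 21.0 j5 -33.4 t 14.8 F [-0.  -0.6 -0.9] w 0.0428 tilt [ 0.014 -0.007 -1.   ]
-> [-14.96, -33.72, 5.38] yaw 35.0 rows>= 8 j5 -22
-> [-23.4, -36.7, 5.45] yaw 26.0 rows>= 2 j5 -38
```

>>> arm_command(
  translation=[
    [-2,-4,0],
    [-4,-8.5,0],
    [-6,-13,0],
    [-8,-17.5,0],
    [-10,-22,1],
    [-12,-26.5,2.5],
    [-13.5,-30.5,4],
    [-15,-33.7,5.4],
    [-15,-33.7,5.4],
    [-15,-33.7,5.4],
    [-15,-33.7,5.4],
  ],
  yaw=[5,10,15,20,25,30,35,35,35,35,35],
  jaw=0.4,
)

```text
time_s: 15.9
tool_pos: [0.4039, -0.2883, 0.1999]
ee_rot: [0.007, 0.788, 0.616, 0.004]
force: [0.8, -0.1, -0.2]
gripper_width: 0.0515
```

```bash
python3 - <<'E'
from h import *
look("amber",.07,.12,(.402,-.2892),.066,.2)
E
```

```text
{'xy': (0.4013, -0.2891), 'z': 0.0859, 'size': (32, 24), 'long': 75, 'n': 1062, 'px': (254, 188)}
{'xy': (0.4044, -0.3789), 'z': 0.0858, 'size': (31, 25), 'long': -4, 'n': 870, 'px': (282, 280)}
pos [ 0.4041 -0.2882  0.2   ] jaw -13.9 j5 -35.5 t 15.95 F [0.2 0.  0.9] w 0.0515 tilt [ 0.015 -0.007 -1.   ]
-> [-0.11, -0.46, 13.4] yaw 1.1 rows>= 3 j5 -21
```

>>> arm_command(
  translation=[
    [-0.1,-0.5,4],
    [-0.1,-0.5,8.5],
    [-0.1,-0.5,12],
    [-0.1,-0.5,13.4],
    [-0.1,-0.5,13.4],
    [-0.1,-0.5,13.4],
    [-0.1,-0.5,13.4],
  ],
  yaw=[1,1,1,1,1,1,1],
)

```text
time_s: 16.65
tool_pos: [0.4017, -0.2884, 0.0663]
ee_rot: [0.008, 0.793, 0.61, 0.004]
force: [0.6, 0.8, 2.8]
gripper_width: 0.0515
```

>>> arm_command(
  translation=[
    [0,0,0],
    [0,0,0],
    [0,0,0],
    [0,0,0],
    [0,0,0],
    [0,0,-4],
    [0,0,-8],
    [0,0,-13],
    [0,0,-18],
    [0,0,-18],
    [0,0,-18],
    [0,0,-18],
  ],
  yaw=[0,0,0,0,0,0,0,0,0,0,0,0],
  jaw=1,
)

```text
time_s: 17.85
tool_pos: [0.3986, -0.2866, 0.2448]
ee_rot: [0.006, 0.792, 0.61, 0.004]
force: [-0.2, 0.1, -1.3]
gripper_width: 0.0235
```

```bash
python3 - <<'E'
from h import *
c=np.array([.6475,.0115])
def dr(a): t=np.radians(a); return c+.042*np.array([np.cos(t),np.sin(t)])
d=dr(111); print(d)
plan((*d,.25,21),(*d,.165,21))
E
```

```text
[0.63244855 0.05071038]
pos [ 0.3986 -0.2866  0.2448] jaw -14.8 j5 -34.9 t 17.85 F [-0.2  0.1 -1.3] w 0.0235 tilt [ 0.014 -0.005 -1.   ]
-> [38.6, 13.97, -0.37] yaw -35.8 rows>= 9 j5 -16
-> [38.61, 13.84, 8.13] yaw -35.8 rows>= 2 j5 -16
```

>>> arm_command(
  translation=[
    [2,0.5,0],
    [6,2,0],
    [10.5,3.5,0],
    [15,5.5,0],
    [19.5,7,0],
    [24,8.5,0],
    [28.5,10,0],
    [33,11.5,0],
    [37,13,0],
    [38.6,13.9,0],
    [38.6,13.9,0],
    [38.6,13.9,0],
    [38.6,13.9,3],
    [38.6,13.9,6],
    [38.6,13.9,8],
    [38.6,13.9,8],
    [38.6,13.9,8],
    [38.6,13.9,8],
  ],
  yaw=[-4,-8,-12,-16,-20,-24,-28,-32,-35.8,-35.8,-35.8,-35.8,-35.8,-35.8,-35.8,-35.8,-35.8,-35.8],
)

```text
time_s: 19.65
tool_pos: [0.6334, 0.05, 0.168]
ee_rot: [0.008, 0.567, 0.824, 0.002]
force: [0.5, 0.3, 0.6]
gripper_width: 0.0237
```

>>> arm_command(
  translation=[
    [0,0,0],
    [0,0,0],
    [0,0,0],
    [0,0,-4],
    [0,0,-8.5],
    [0,0,-8.5],
    [0,0,-8.5],
    [0,0,-8.5],
  ],
  yaw=[0,0,0,0,0,0,0,0],
  jaw=0.5,
)

```text
time_s: 20.45
tool_pos: [0.6316, 0.0505, 0.2516]
ee_rot: [0.007, 0.567, 0.824, 0.002]
force: [0.3, 0.1, -0.0]
gripper_width: 0.0427
```

```bash
python3 - <<'E'
from h import *
im,P,d=cam("wrist"); print(blobs(im,P,"amber",.06,.2,60),blobs(im,P,"red",.15,.2,60))
plan((.4045,-.379,.20,86))
E
```

```text
[{'xy': (0.6362, 0.0429), 'z': 0.0989, 'size': (24, 22), 'long': 20, 'n': 489, 'px': (258, 183)}] [{'xy': (0.6475, 0.0111), 'z': 0.1667, 'size': (35, 18), 'long': -70, 'n': 1102, 'px': (259, 246)}]
pos [0.6316 0.0505 0.2515] jaw 20.9 j5 -26.8 t 20.5 F [ 0.3  0.7 -0.4] w 0.0429 tilt [ 0.014 -0.005 -1.   ]
-> [-31.96, -36.61, 5.07] yaw 114.9 rows>= 14 j5 51
```

>>> arm_command(
  translation=[
    [-2,-2,0],
    [-5.5,-6,0],
    [-9,-10,0],
    [-12,-14,0],
    [-15,-17.5,0],
    [-18,-21,0],
    [-21,-24.5,1],
    [-24,-28,2],
    [-27,-31.5,3.5],
    [-30,-34.5,4.5],
    [-32,-36.6,5],
    [-32,-36.6,5],
    [-32,-36.6,5],
    [-32,-36.6,5],
    [-32,-36.6,5],
  ],
  yaw=[3,6,9,12,15,18,21,25,25,25,25,25,25,25,25],
  jaw=0.3,
)

```text
time_s: 22.0
tool_pos: [0.4053, -0.3785, 0.2008]
ee_rot: [0.007, 0.731, 0.682, 0.003]
force: [0.3, -0.1, -0.1]
gripper_width: 0.0598
```

```bash
python3 - <<'E'
from h import *
look("amber",.07,.12,(.4045,-.379),.066,.2)
plan((.4045,-.379,.066,-4))
E
```

```text
{'xy': (0.4044, -0.379), 'z': 0.0859, 'size': (30, 25), 'long': -5, 'n': 1067, 'px': (256, 187)}
pos [ 0.4053 -0.3786  0.2009] jaw -4.0 j5 -51.5 t 22.05 F [-0.8 -0.   0.3] w 0.0599 tilt [ 0.014 -0.006 -1.   ]
-> [0.01, -0.28, 13.48] yaw 91.0 rows>= 11 j5 52
pos [ 0.4053 -0.3786  0.2009] jaw -4.0 j5 -51.5 t 22.05 F [-0.8 -0.   0.3] w 0.0599 tilt [ 0.014 -0.006 -1.   ]
-> [0.01, -0.27, 13.48] yaw 0.0 rows>= 3 j5 -39
```

>>> arm_command(
  translation=[
    [0,-0.3,4],
    [0,-0.3,8.5],
    [0,-0.3,12],
    [0,-0.3,13.5],
    [0,-0.3,13.5],
    [0,-0.3,13.5],
    [0,-0.3,13.5],
  ],
  yaw=[0,0,0,0,0,0,0],
)

```text
time_s: 22.75
tool_pos: [0.4045, -0.3788, 0.0661]
ee_rot: [0.007, 0.731, 0.682, 0.003]
force: [-0.2, 0.4, 0.4]
gripper_width: 0.06
```

>>> arm_command(
  translation=[
    [0,0,0],
    [0,0,0],
    [0,0,0],
    [0,0,0],
    [0,0,0],
    [0,0,-4],
    [0,0,-8],
    [0,0,-13],
    [0,0,-18],
    [0,0,-18],
    [0,0,-18],
    [0,0,-18],
  ],
  yaw=[0,0,0,0,0,0,0,0,0,0,0,0],
  jaw=1,
)

```text
time_s: 23.95
tool_pos: [0.4015, -0.3773, 0.2444]
ee_rot: [0.006, 0.731, 0.682, 0.003]
force: [0.2, -0.4, -0.8]
gripper_width: 0.0307
```

```bash
python3 - <<'E'
from h import *
c=np.array([.6475,.0115])
def dr(a): t=np.radians(a); return c+.040*np.array([np.cos(t),np.sin(t)])
d=dr(-110); print(d)
plan((*d,.25,-20),(*d,.170,-20))
E
```

```text
[ 0.63381919 -0.0260877 ]
pos [ 0.4015 -0.3773  0.2444] jaw -4.0 j5 -51.8 t 23.95 F [ 0.2 -0.4 -0.8] w 0.0307 tilt [ 0.013 -0.004 -1.   ]
-> [36.64, 20.75, -0.39] yaw 16.0 rows>= 9 j5 18
-> [36.67, 20.65, 7.61] yaw 16.0 rows>= 2 j5 18
```

>>> arm_command(
  translation=[
    [2,1,0],
    [5.5,3,0],
    [9.5,5.5,0],
    [13.5,8,0],
    [17.5,10,0],
    [21.5,12.5,0],
    [25.5,14.5,0],
    [29.5,17,0],
    [33.5,19,0],
    [36.6,20.7,0],
    [36.6,20.7,0],
    [36.6,20.7,0],
    [36.6,20.7,3],
    [36.6,20.7,6],
    [36.6,20.7,7.6],
    [36.6,20.7,7.6],
    [36.6,20.7,7.6],
    [36.6,20.7,7.6],
  ],
  yaw=[2,4,6,8,10,12,14,16,16,16,16,16,16,16,16,16,16,16],
)

```text
time_s: 25.75
tool_pos: [0.6346, -0.0274, 0.1714]
ee_rot: [0.006, 0.819, 0.574, 0.005]
force: [0.5, -0.3, -0.3]
gripper_width: 0.0307
```

>>> arm_command(
  translation=[
    [0,0,0],
    [0,0,0],
    [0,0,0],
    [0,0,-4],
    [0,0,-8.5],
    [0,0,-8.5],
    [0,0,-8.5],
    [0,0,-8.5],
  ],
  yaw=[0,0,0,0,0,0,0,0],
  jaw=0.5,
)

```text
time_s: 26.55
tool_pos: [0.633, -0.027, 0.2551]
ee_rot: [0.005, 0.819, 0.574, 0.004]
force: [-1.1, 1.3, -0.5]
gripper_width: 0.0428
```

```bash
python3 - <<'E'
from h import *
im,P,d=cam("wrist"); print(blobs(im,P,"amber",.06,.2,60),blobs(im,P,"red",.15,.2,60)); save(im,"w5.png")
im,P,d=cam("top"); print(blobs(im,P,"amber",.06,.2))
for o in blobs(im,P,"blue",.02,.06): print(o)
plan((.642,-.252,.20,0))
E
```

```text
[{'xy': (0.6341, 0.0493), 'z': 0.0991, 'size': (31, 24), 'long': -70, 'n': 1012, 'px': (229, 95)}, {'xy': (0.6606, -0.0233), 'z': 0.0992, 'size': (40, 24), 'long': -76, 'n': 705, 'px': (288, 166)}, {'xy': (0.6141, -0.0223), 'z': 0.107, 'size': (25, 24), 'long': -56, 'n': 677, 'px': (238, 179)}] [{'xy': (0.6475, 0.0109), 'z': 0.1668, 'size': (35, 18), 'long': -69, 'n': 1267, 'px': (259, 141)}]
[]
{'xy': (0.6406, -0.2515), 'z': 0.0451, 'size': (30, 28), 'long': 58, 'n': 85, 'px': (328, 186)}
{'xy': (0.5169, 0.2924), 'z': 0.0302, 'size': (30, 26), 'long': -44, 'n': 75, 'px': (163, 222)}
{'xy': (0.5056, 0.394), 'z': 0.0323, 'size': (33, 25), 'long': -5, 'n': 76, 'px': (132, 225)}
{'xy': (0.457, 0.3338), 'z': 0.0313, 'size': (32, 25), 'long': -50, 'n': 77, 'px': (149, 240)}
{'xy': (0.3993, 0.2743), 'z': 0.031, 'size': (32, 24), 'long': 29, 'n': 77, 'px': (167, 258)}
{'xy': (0.3987, 0.3898), 'z': 0.032, 'size': (31, 24), 'long': -13, 'n': 75, 'px': (131, 258)}
pos [ 0.633 -0.027  0.255] jaw -20.0 j5 7.0 t 26.65 F [-0.1 -0.2  0.5] w 0.0423 tilt [ 0.012 -0.004 -1.   ]
-> [-20.84, 8.47, 5.59] yaw -20.0 rows>= 5 j5 -21
```

View pics/w5.png

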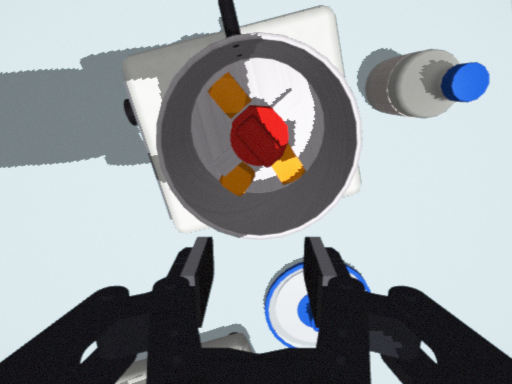

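All three lumps are in the bowl, at pixels (229,95), (288,166) and (238,179), around the home rotor. Lid next.

>>> arm_command(
  translation=[
    [-3,1,0],
    [-7,2.5,0],
    [-11,4.5,0],
    [-15,6,1],
    [-19,7.5,4],
    [-20.8,8.5,7],
    [-20.8,8.5,8],
    [-20.8,8.5,8],
    [-20.8,8.5,8],
    [-20.8,8.5,8],
  ],
  yaw=[-5,-10,-15,-20,-20,-20,-20,-20,-20,-20],
  jaw=0.2,
)

```text
time_s: 27.65
tool_pos: [0.6435, -0.2508, 0.1779]
ee_rot: [0.007, 0.707, 0.708, 0.004]
force: [-0.4, 0.7, 0.1]
gripper_width: 0.0683
```

```bash
python3 - <<'E'
from h import *
im,P,d=cam("wrist")
q=P[mask(im,"blue")&(P[...,2]>.037)&(P[...,2]<.05)&(np.hypot(P[...,0]-.642,P[...,1]+.252)<.06)]
c,r=cv2.minEnclosingCircle(q[:,:2].astype(np.float32)); print(c,r,q.mean(0),len(q))
g=P[(P[...,2]>.008)&(P[...,2]<.02)&(np.hypot(P[...,0]-.642,P[...,1]+.252)<.1)]
print(cv2.minEnclosingCircle(g[:,:2].astype(np.float32)),len(g))
plan((*c,.022,0))
E
```

```text
(0.6407111883163452, -0.2534332275390625) 0.016178784891963005 [ 0.6408134  -0.25261393  0.04074572] 969
((0.6408329010009766, -0.2535940706729889), 0.07460707426071167) 17137
pos [ 0.6434 -0.2509  0.1777] jaw 0.1 j5 -31.2 t 27.7 F [ 0.  -0.2 -0.2] w 0.0679 tilt [ 0.015 -0.005 -1.   ]
-> [-0.18, -0.49, 15.57] yaw 0.1 rows>= 4 j5 -22
```

>>> arm_command(
  translation=[
    [-0.2,-0.5,4],
    [-0.2,-0.5,8],
    [-0.2,-0.5,11.5],
    [-0.2,-0.5,14],
    [-0.2,-0.5,15.6],
    [-0.2,-0.5,15.6],
    [-0.2,-0.5,15.6],
    [-0.2,-0.5,15.6],
  ],
  yaw=[0,0,0,0,0,0,0,0],
)

```text
time_s: 28.5
tool_pos: [0.6416, -0.2541, 0.0238]
ee_rot: [0.008, 0.707, 0.708, 0.004]
force: [-0.6, -1.2, -0.1]
gripper_width: 0.0685
```

>>> arm_command(
  translation=[
    [0,0,0],
    [0,0,0],
    [0,0,0],
    [0,0,0],
    [0,0,0],
    [0,0,0],
    [0,0,0],
    [0,0,0],
  ],
  yaw=[0,0,0,0,0,0,0,0],
  jaw=1,
)

```text
time_s: 29.3
tool_pos: [0.6419, -0.2543, 0.025]
ee_rot: [0.009, 0.706, 0.708, 0.004]
force: [-1.6, 0.7, 7.4]
gripper_width: 0.0297
```

```bash
python3 - <<'E'
from h import *
plan((.641,-.253,.22,None),(.6475,.0113,.22,20),(.6475,.0113,.196,20))
E
```

```text
pos [ 0.6419 -0.2543  0.025 ] jaw 0.1 j5 -31.6 t 29.3 F [-1.6  0.7  7.4] w 0.0297 tilt [ 0.019 -0.007 -1.   ]
-> [-0.01, 0.27, -19.5] yaw 0 rows>= 4 j5 -22
-> [26.42, 0.96, -19.68] yaw -19.9 rows>= 6 j5 -19
-> [26.43, 0.92, -17.28] yaw -19.9 rows>= 1 j5 -19
```

>>> arm_command(
  translation=[
    [0,0,-2],
    [0,0,-6],
    [0,0,-11],
    [0,0,-16],
    [0,0,-20],
    [0,0,-21.5],
    [0,0,-21.5],
  ],
  yaw=[0,0,0,0,0,0,0],
)

```text
time_s: 30.0
tool_pos: [0.6384, -0.253, 0.2425]
ee_rot: [0.011, 0.706, 0.708, 0.004]
force: [0.0, -1.6, -2.7]
gripper_width: 0.0301
```

```bash
python3 - <<'E'
from h import *
plan((.6475,.0113,.24,0))
E
```

```text
pos [ 0.6384 -0.253   0.2425] jaw 0.1 j5 -31.5 t 30.0 F [ 0.  -1.6 -2.7] w 0.0301 tilt [ 0.022 -0.01  -1.   ]
-> [26.43, 0.95, 0.02] yaw 0.1 rows>= 6 j5 1
```

>>> arm_command(
  translation=[
    [2,0.1,0],
    [5,0.2,0],
    [9,0.3,0],
    [13,0.5,0],
    [17,0.6,0],
    [21,0.8,0],
    [24,0.9,0],
    [26,1,0],
    [26.4,1,0],
    [26.4,1,0],
    [26.4,1,0],
    [26.4,1,0],
  ],
  yaw=[0,0,0,0,0,0,0,0,0,0,0,0],
)

```text
time_s: 31.2
tool_pos: [0.6479, 0.0099, 0.2398]
ee_rot: [0.011, 0.707, 0.707, 0.004]
force: [-0.4, -0.2, -1.9]
gripper_width: 0.0297
```

```bash
python3 - <<'E'
from h import *
plan((.6475,.0113,.198,None))
im,P,d=cam("top")
c=(.6475,.0113)
g=P[(P[...,2]>.21)&(P[...,2]<.235)&(np.hypot(P[...,0]-c[0],P[...,1]-c[1])<.09)]
print(len(g),cv2.minEnclosingCircle(g[:,:2].astype(np.float32)),np.linalg.lstsq(np.c_[g[:,:2]-c,np.ones(len(g))],g[:,2],rcond=None)[0])
im,P,d=cam("scene")
g=P[(P[...,2]>.21)&(P[...,2]<.235)&(np.hypot(P[...,0]-c[0],P[...,1]-c[1])<.09)]
print(len(g),cv2.minEnclosingCircle(g[:,:2].astype(np.float32)),np.linalg.lstsq(np.c_[g[:,:2]-c,np.ones(len(g))],g[:,2],rcond=None)[0])
E
```

```text
pos [0.6479 0.0099 0.2398] jaw 0.0 j5 -9.3 t 31.2 F [-0.4 -0.2 -1.9] w 0.0297 tilt [ 0.022 -0.01  -1.   ]
-> [0.18, -0.13, 4.18] yaw 0 rows>= 1 j5 1
231 ((0.6480884552001953, 0.01122986525297165), 0.07392619550228119) [ 0.01022964 -0.00430336  0.22837221]
1745 ((0.6473727822303772, 0.009231424890458584), 0.07570800185203552) [-0.00048714 -0.00941954  0.22910615]
```

>>> arm_command(
  translation=[
    [0.1,0,1],
    [0.1,0,2],
    [0.1,0,3],
    [0.1,0,3.5],
    [0.1,0,3.9],
    [0.1,0,4.2],
    [0.1,0,4.2],
    [0.1,0,4.2],
  ],
  yaw=[0,0,0,0,0,0,0,0],
)

```text
time_s: 32.1
tool_pos: [0.6491, 0.0107, 0.1983]
ee_rot: [0.011, 0.707, 0.707, 0.005]
force: [-0.1, -0.4, -2.1]
gripper_width: 0.0295
```

>>> arm_command(
  translation=[
    [-0.1,0,0.1],
    [-0.1,0,0.15],
    [-0.1,0,0.15],
  ],
  yaw=[0,0,0],
)

```text
time_s: 32.4
tool_pos: [0.6493, 0.0095, 0.1973]
ee_rot: [0.012, 0.707, 0.707, 0.005]
force: [0.5, -1.5, 0.8]
gripper_width: 0.0297
```

>>> arm_command(
  translation=[
    [0,0,0],
    [0,0,0],
    [0,0,0],
    [0,0,0],
    [0,0,0],
    [0,0,-2],
    [0,0,-5],
    [0,0,-9],
    [0,0,-9],
    [0,0,-9],
    [0,0,-9],
  ],
  yaw=[0,0,0,0,0,0,0,0,0,0,0],
  jaw=0.2,
)

```text
time_s: 33.5
tool_pos: [0.6468, 0.0105, 0.2859]
ee_rot: [0.011, 0.707, 0.707, 0.004]
force: [0.4, -0.7, -0.2]
gripper_width: 0.0679
```

```bash
cat >> h.py <<'E'
def lid(P,c=(.6475,.0115)):
    g=P[(P[...,2]>.18)&(P[...,2]<.2)&(np.hypot(P[...,0]-c[0],P[...,1]-c[1])<.085)]
    print("lid",len(g),cv2.minEnclosingCircle(g[:,:2].astype(np.float32)),np.linalg.lstsq(np.c_[g[:,:2]-c,np.ones(len(g))],g[:,2],rcond=None)[0])
E
python3 - <<'E'
from h import *
im,P,d=cam("wrist"); lid(P)
im,P,d=cam("top")
for o in blobs(im,P,"blue",.02,.06): print(o)
plan((.6,.15,.26,30),(.40,.274,.15,-61))
E
```

```text
lid 26231 ((0.6485009789466858, 0.010003733448684216), 0.07471316307783127) [-0.0002007   0.00096152  0.18516478]
{'xy': (0.5163, 0.2917), 'z': 0.0316, 'size': (30, 25), 'long': -44, 'n': 74, 'px': (163, 222)}
{'xy': (0.5052, 0.3939), 'z': 0.0319, 'size': (33, 24), 'long': -10, 'n': 76, 'px': (132, 225)}
{'xy': (0.4568, 0.3336), 'z': 0.0317, 'size': (32, 24), 'long': -52, 'n': 78, 'px': (150, 240)}
{'xy': (0.3996, 0.2743), 'z': 0.0309, 'size': (30, 24), 'long': 29, 'n': 77, 'px': (167, 258)}
{'xy': (0.3986, 0.3891), 'z': 0.0312, 'size': (31, 24), 'long': -12, 'n': 75, 'px': (131, 258)}
pos [0.6469 0.0105 0.2859] jaw 0.0 j5 -9.3 t 33.6 F [ 0.8  0.1 -0.4] w 0.0681 tilt [ 0.021 -0.01  -1.   ]
-> [13.98, -4.73, 2.36] yaw -30.0 rows>= 4 j5 -16
-> [26.49, -24.96, 12.81] yaw -119.0 rows>= 11 j5 -85
```

Lid is seated: level to 0.001 rad, centre within 2 mm. Crusts next, starting with a hover over the slab.

```bash
python3 - <<'E'
from h import *
plan((.6,.15,.26,-20,1),(.40,.274,.2,-61,1))
E
```

```text
pos [0.6469 0.0105 0.2859] jaw 0.0 j5 -9.3 t 33.6 F [ 0.8  0.1 -0.4] w 0.0681 tilt [ 0.021 -0.01  -1.   ]
-> [13.98, -4.73, 2.36] yaw 20.0 rows>= 3 j5 34
-> [26.44, -24.85, 7.81] yaw 61.0 rows>= 5 j5 95
```

>>> arm_command(
  translation=[
    [3,-1,0],
    [7,-2.5,0],
    [11,-4,1],
    [14,-6,2],
    [16.5,-9.5,3],
    [19,-13,4],
    [21,-17,5],
    [24,-21,6],
    [26.4,-24.9,7.8],
    [26.4,-24.9,7.8],
    [26.4,-24.9,7.8],
    [26.4,-24.9,7.8],
    [26.4,-24.9,7.8],
  ],
  yaw=[5,10,15,20,27,34,41,49,57,61,61,61,61],
  jaw=0.4,
)

```text
time_s: 34.9
tool_pos: [0.4002, 0.2732, 0.2001]
ee_rot: [0.007, 0.968, 0.251, 0.009]
force: [0.1, -0.1, 1.2]
gripper_width: 0.0512
```

```bash
python3 - <<'E'
from h import *
im,P,d=cam("wrist")
B=blobs(im,P,"blue",.012,.06,60)
for o in B: print(o)
o=min(B,key=lambda o:np.hypot(o["xy"][0]-.4,o["xy"][1]-.274))
plan((*o["xy"],.013,o["long"]-90,1),(*o["xy"],.2,o["long"]-90,1),(.62,.255,.2,-61,1),(.62,.255,.1,-61,1))
E
```

```text
{'xy': (0.5028, 0.3929), 'z': 0.0282, 'size': (31, 25), 'long': -10, 'n': 868, 'px': (193, 11)}
{'xy': (0.5151, 0.292), 'z': 0.0281, 'size': (33, 25), 'long': -50, 'n': 1083, 'px': (299, 53)}
{'xy': (0.4557, 0.3342), 'z': 0.0282, 'size': (32, 23), 'long': -51, 'n': 919, 'px': (227, 89)}
{'xy': (0.3972, 0.3888), 'z': 0.0282, 'size': (34, 25), 'long': -10, 'n': 1044, 'px': (148, 117)}
{'xy': (0.399, 0.2746), 'z': 0.0281, 'size': (33, 23), 'long': 29, 'n': 810, 'px': (255, 172)}
pos [0.4001 0.2732 0.2001] jaw -61.0 j5 82.3 t 34.95 F [-0.2 -0.3  0.3] w 0.0509 tilt [ 0.021 -0.01  -1.   ]
-> [-0.29, -0.53, 18.7] yaw 0.0 rows>= 4 j5 96
-> [-0.03, -0.18, 0.01] yaw 0.0 rows>= 4 j5 96
-> [18.34, 12.25, 0.5] yaw 0.0 rows>= 5 j5 83
-> [18.2, 12.06, 10.49] yaw 0.0 rows>= 2 j5 83
```

>>> arm_command(
  translation=[
    [-0.1,-0.2,4.5],
    [-0.2,-0.3,9],
    [-0.2,-0.4,13.5],
    [-0.3,-0.5,17],
    [-0.3,-0.5,18.7],
    [-0.3,-0.5,18.7],
    [-0.3,-0.5,18.7],
    [-0.3,-0.5,18.7],
  ],
  yaw=[0,0,0,0,0,0,0,0],
)

```text
time_s: 35.75
tool_pos: [0.4001, 0.2745, 0.0143]
ee_rot: [0.007, 0.968, 0.25, 0.01]
force: [-0.4, -0.2, -0.2]
gripper_width: 0.051
```

>>> arm_command(
  translation=[
    [0,0,0],
    [0,0,0],
    [0,0,0],
    [0,0,0],
    [0,0,0],
    [0,0,-4],
    [0,0,-8],
    [0,0,-13],
    [1,0.7,-16],
    [5,3.4,-16],
    [9,6.2,-16],
    [13,9,-16],
    [17,11.5,-16],
    [18.5,12.7,-14],
    [18.5,12.7,-10],
    [18.5,12.7,-8.5],
    [18.5,12.7,-8.5],
    [18.5,12.7,-8.5],
    [18.5,12.7,-8.5],
  ],
  yaw=[0,0,0,0,0,0,0,0,0,0,0,0,0,0,0,0,0,0,0],
  jaw=1,
)

```text
time_s: 37.65
tool_pos: [0.622, 0.2544, 0.1072]
ee_rot: [0.007, 0.968, 0.251, 0.012]
force: [-0.6, -0.9, -0.4]
gripper_width: 0.023
```

>>> arm_command(
  translation=[
    [0,0,0],
    [0,0,0],
    [0,0,0],
    [0,0,-4],
    [0,0,-9],
    [0,0,-10],
    [0,0,-10],
    [0,0,-10],
  ],
  yaw=[0,0,0,0,0,0,0,0],
  jaw=0.4,
)

```text
time_s: 38.45
tool_pos: [0.6188, 0.255, 0.2057]
ee_rot: [0.007, 0.968, 0.251, 0.011]
force: [0.0, -0.4, -0.9]
gripper_width: 0.0512
```

```bash
python3 - <<'E'
from h import *
im,P,d=cam("wrist")
B=blobs(im,P,"blue",.002,.1,60)
for o in B: print(o)
plan((.515,.292,.2,-50-90,1),(.515,.292,.2,40,1))
E
```

```text
{'xy': (0.6183, 0.2577), 'z': 0.0242, 'size': (33, 23), 'long': 28, 'n': 801, 'px': (253, 169)}
{'xy': (0.5052, 0.3922), 'z': 0.0282, 'size': (35, 24), 'long': -9, 'n': 922, 'px': (87, 202)}
{'xy': (0.5167, 0.2923), 'z': 0.028, 'size': (34, 23), 'long': -48, 'n': 712, 'px': (178, 235)}
{'xy': (0.457, 0.3336), 'z': 0.0282, 'size': (34, 25), 'long': -52, 'n': 858, 'px': (122, 263)}
{'xy': (0.3981, 0.3886), 'z': 0.028, 'size': (34, 24), 'long': -10, 'n': 821, 'px': (55, 284)}
pos [0.6187 0.255  0.2052] jaw -61.0 j5 73.8 t 38.5 F [ 0.8 -0.1 -0.1] w 0.0513 tilt [ 0.024 -0.009 -1.   ]
-> [-7.28, -8.28, 0.24] yaw 79.0 rows>= 10 j5 170
-> [-7.28, -8.28, 0.24] yaw -101.0 rows>= 21 j5 -10
```

```bash
python3 - <<'E'
from h import *
plan((.516,.292,.15,-49,1),(.516,.292,.014,-49,1))
E
```

```text
pos [0.6187 0.255  0.2052] jaw -61.0 j5 73.8 t 38.5 F [ 0.8 -0.1 -0.1] w 0.0513 tilt [ 0.024 -0.009 -1.   ]
-> [-7.27, -8.33, 5.24] yaw -12.0 rows>= 3 j5 79
-> [-7.5, -8.59, 18.83] yaw -12.0 rows>= 3 j5 79
```

```bash
python3 - <<'E'
from h import *
plan((.512,.2885,.15,-49,1),(.512,.2885,.018,-49,1))
E
```

```text
pos [0.6187 0.255  0.2052] jaw -61.0 j5 73.8 t 38.5 F [ 0.8 -0.1 -0.1] w 0.0513 tilt [ 0.024 -0.009 -1.   ]
-> [-7.79, -8.21, 5.23] yaw -12.0 rows>= 3 j5 78
-> [-8.01, -8.47, 18.43] yaw -12.0 rows>= 3 j5 78
```

>>> arm_command(
  translation=[
    [-2.5,-2.5,0],
    [-5.5,-5.5,1],
    [-7.8,-8.2,4],
    [-7.8,-8.2,5.2],
    [-7.8,-8.2,5.2],
    [-7.9,-8.3,9],
    [-7.9,-8.4,13],
    [-8,-8.5,16.5],
    [-8,-8.5,18.4],
    [-8,-8.5,18.4],
    [-8,-8.5,18.4],
    [-8,-8.5,18.4],
  ],
  yaw=[-4,-8,-12,-12,-12,-12,-12,-12,-12,-12,-12,-12],
  jaw=0.35,
)

```text
time_s: 39.7
tool_pos: [0.5133, 0.289, 0.0199]
ee_rot: [0.008, 0.937, 0.35, 0.011]
force: [-0.2, -0.7, 0.2]
gripper_width: 0.0556
```

>>> arm_command(
  translation=[
    [0,0,0],
    [0,0,0],
    [0,0,0],
    [0,0,0],
    [0,0,0],
    [0,0,0],
  ],
  yaw=[0,0,0,0,0,0],
  jaw=1,
)

```text
time_s: 40.3
tool_pos: [0.5143, 0.2893, 0.0217]
ee_rot: [0.009, 0.937, 0.35, 0.013]
force: [-1.1, -0.1, 7.1]
gripper_width: 0.0316
```

```bash
python3 - <<'E'
from h import *
plan((.512,.2885,.16,None),(.652,.28,.17,-49,1),(.652,.28,.105,-49,1))
E
```

```text
pos [0.5143 0.2893 0.0217] jaw -49.0 j5 68.1 t 40.3 F [-1.1 -0.1  7.1] w 0.0316 tilt [ 0.03  -0.007 -1.   ]
-> [0.02, 0.25, -13.83] yaw 0 rows>= 3 j5 78
-> [10.04, 10.1, -14.4] yaw -0.0 rows>= 3 j5 72
-> [9.93, 9.94, -7.91] yaw -0.0 rows>= 2 j5 72
```

>>> arm_command(
  translation=[
    [0,0,-3],
    [0,0.1,-7],
    [0,0.2,-11],
    [0,0.2,-14.4],
    [2.5,2.5,-14.8],
    [5.5,5.5,-14.8],
    [8.5,8.5,-14.8],
    [10,10,-14.4],
    [10,10,-12],
    [10,10,-8],
    [10,10,-8],
    [10,10,-8],
    [10,10,-8],
  ],
  yaw=[0,0,0,0,0,0,0,0,0,0,0,0,0],
)

```text
time_s: 41.6
tool_pos: [0.6539, 0.2804, 0.109]
ee_rot: [0.009, 0.936, 0.35, 0.015]
force: [-0.0, 0.2, -0.2]
gripper_width: 0.0313
```

>>> arm_command(
  translation=[
    [0,0,0],
    [0,0,0],
    [0,0,0],
    [0,0,-4],
    [0,0,-9],
    [0,0,-10],
    [0,0,-10],
    [0,0,-10],
    [0,0,-10],
  ],
  yaw=[0,0,0,0,0,0,0,0,0],
  jaw=0.35,
)

```text
time_s: 42.5
tool_pos: [0.65, 0.2808, 0.2067]
ee_rot: [0.009, 0.937, 0.35, 0.013]
force: [0.9, 0.2, 0.8]
gripper_width: 0.0559
```

```bash
python3 - <<'E'
from h import *
im,P,d=cam("wrist")
B=blobs(im,P,"blue",.002,.1,60)
for o in B: print(o)
plan((.457,.3336,.17,-51,1),(.457,.3336,.014,-51,1))
E
```

```text
{'xy': (0.6573, 0.2867), 'z': 0.0241, 'size': (32, 25), 'long': -48, 'n': 820, 'px': (256, 161)}
{'xy': (0.5054, 0.3925), 'z': 0.0281, 'size': (35, 24), 'long': -8, 'n': 896, 'px': (83, 205)}
{'xy': (0.618, 0.2577), 'z': 0.024, 'size': (34, 24), 'long': 28, 'n': 774, 'px': (252, 206)}
{'xy': (0.4569, 0.3338), 'z': 0.028, 'size': (34, 25), 'long': -51, 'n': 887, 'px': (104, 270)}
{'xy': (0.3983, 0.3893), 'z': 0.0282, 'size': (35, 23), 'long': -9, 'n': 828, 'px': (32, 277)}
pos [0.6501 0.2808 0.2069] jaw -49.0 j5 63.3 t 42.55 F [-0.4 -0.3  0.1] w 0.0555 tilt [ 0.031 -0.007 -0.999]
-> [-11.17, -16.74, 3.06] yaw 2.0 rows>= 5 j5 87
-> [-11.46, -17.13, 18.65] yaw 2.0 rows>= 4 j5 87
```

>>> arm_command(
  translation=[
    [-2,-3,0],
    [-5,-7,0],
    [-8,-11.5,1],
    [-10.5,-15.5,2],
    [-11.2,-16.7,4],
    [-11.2,-16.7,8],
    [-11.3,-16.9,12.5],
    [-11.4,-17,16.5],
    [-11.4,-17.1,18.7],
    [-11.4,-17.1,18.7],
    [-11.4,-17.1,18.7],
    [-11.4,-17.1,18.7],
  ],
  yaw=[2,2,2,2,2,2,2,2,2,2,2,2],
)

```text
time_s: 43.75
tool_pos: [0.4584, 0.3341, 0.015]
ee_rot: [0.008, 0.942, 0.334, 0.015]
force: [0.2, -0.0, 0.4]
gripper_width: 0.0558
```

>>> arm_command(
  translation=[
    [0,0,0],
    [0,0,0],
    [0,0,0],
    [0,0,0],
    [0,0,0],
    [0,0,-4],
    [0,0,-8],
    [0,0,-13],
    [0.5,1,-15.5],
    [2.5,5,-15.5],
    [4.5,9,-15.3],
    [6.5,13,-15],
    [8.5,17,-14.9],
    [9.8,19.4,-14.8],
    [9.8,19.4,-11],
    [9.8,19.4,-8.5],
    [9.8,19.4,-8.5],
    [9.8,19.4,-8.5],
    [9.8,19.4,-8.5],
  ],
  yaw=[0,0,0,0,0,0,0,0,0,0,0,0,0,0,0,0,0,0,0],
  jaw=1,
)

```text
time_s: 45.65
tool_pos: [0.6546, 0.2459, 0.1096]
ee_rot: [0.008, 0.942, 0.334, 0.016]
force: [-0.2, 0.4, -0.3]
gripper_width: 0.0324
```

>>> arm_command(
  translation=[
    [0,0,0],
    [0,0,0],
    [0,0,0],
    [0,0,-4],
    [0,0,-9],
    [0,0,-10],
    [0,0,-10],
    [0,0,-10],
    [0,0,-10],
  ],
  yaw=[0,0,0,0,0,0,0,0,0],
  jaw=0.35,
)

```text
time_s: 46.55
tool_pos: [0.6504, 0.2463, 0.2074]
ee_rot: [0.008, 0.942, 0.334, 0.015]
force: [-0.1, 1.1, 0.5]
gripper_width: 0.0554
```

```bash
python3 - <<'E'
from h import *
im,P,d=cam("wrist")
B=blobs(im,P,"blue",.002,.1,60)
for o in B: print(o)
plan((.505,.3925,.17,-99,1),(.505,.3925,.016,-99,1))
plan((.505,.3925,.17,-9,1),(.505,.3925,.016,-9,1))
E
```

```text
{'xy': (0.6555, 0.2498), 'z': 0.0353, 'size': (28, 26), 'long': -59, 'n': 2516, 'px': (238, 165)}
{'xy': (0.5049, 0.3924), 'z': 0.0281, 'size': (35, 25), 'long': -9, 'n': 971, 'px': (55, 192)}
{'xy': (0.3983, 0.3886), 'z': 0.028, 'size': (35, 24), 'long': -10, 'n': 716, 'px': (12, 266)}
pos [0.6505 0.2463 0.2076] jaw -51.0 j5 62.4 t 46.6 F [-0.4 -1.1 -0.1] w 0.0556 tilt [ 0.034 -0.006 -0.999]
-> [-2.17, -20.61, 3.19] yaw 48.0 rows>= 6 j5 137
-> [-2.52, -21.0, 18.58] yaw 48.0 rows>= 4 j5 137
pos [0.6505 0.2463 0.2076] jaw -51.0 j5 62.4 t 46.6 F [-0.4 -1.1 -0.1] w 0.0556 tilt [ 0.034 -0.006 -0.999]
-> [-2.17, -20.61, 3.19] yaw -42.0 rows>= 5 j5 47
-> [-2.52, -21.0, 18.58] yaw -42.0 rows>= 4 j5 47
```

>>> arm_command(
  translation=[
    [-0.3,-3,0],
    [-0.8,-7.5,0],
    [-1.3,-12,0.5],
    [-1.8,-16.5,1.5],
    [-2.2,-20.6,3.2],
    [-2.2,-20.6,4],
    [-2.3,-20.7,8],
    [-2.4,-20.8,12.5],
    [-2.5,-20.9,16.5],
    [-2.5,-21,18.7],
    [-2.5,-21,18.7],
    [-2.5,-21,18.7],
    [-2.5,-21,18.7],
  ],
  yaw=[-8,-16,-24,-32,-40,-42,-42,-42,-42,-42,-42,-42,-42],
)

```text
time_s: 47.9
tool_pos: [0.506, 0.393, 0.0164]
ee_rot: [0.013, 0.76, 0.649, 0.012]
force: [0.2, -1.2, -0.2]
gripper_width: 0.0554
```

>>> arm_command(
  translation=[
    [0,0,0],
    [0,0,0],
    [0,0,0],
    [0,0,0],
    [0,0,0],
    [0,0,-4],
    [0,0,-8],
    [0,0,-13],
    [-0.5,1,-15.5],
    [-3,4.5,-15.5],
    [-5.5,9,-15.3],
    [-7.9,12.6,-15],
    [-7.9,12.6,-14.5],
    [-7.9,12.6,-12],
    [-7.9,12.6,-8.5],
    [-7.9,12.6,-8.5],
    [-7.9,12.6,-8.5],
    [-7.9,12.6,-8.5],
  ],
  yaw=[0,0,0,0,0,0,0,0,0,0,0,0,0,0,0,0,0,0],
  jaw=1,
)

```text
time_s: 49.7
tool_pos: [0.6157, 0.2963, 0.1084]
ee_rot: [0.014, 0.76, 0.65, 0.014]
force: [-0.2, 0.1, -0.5]
gripper_width: 0.0322
```

>>> arm_command(
  translation=[
    [0,0,0],
    [0,0,0],
    [0,0,0],
    [0,0,-4],
    [0,0,-9],
    [0,0,-10],
    [0,0,-10],
    [0,0,-10],
    [0,0,-10],
  ],
  yaw=[0,0,0,0,0,0,0,0,0],
  jaw=0.35,
)

```text
time_s: 50.6
tool_pos: [0.6112, 0.2964, 0.2063]
ee_rot: [0.013, 0.76, 0.65, 0.012]
force: [0.0, 0.1, 0.6]
gripper_width: 0.0552
```

```bash
python3 - <<'E'
from h import *
im,P,d=cam("wrist")
B=blobs(im,P,"blue",.002,.1,60)
for o in B: print(o)
im,P,d=cam("top")
for o in blobs(im,P,"blue",.002,.1): print(o)
plan((.3983,.389,.17,-10,1),(.3983,.389,.014,-10,1))
E
```

```text
{'xy': (0.4014, 0.3891), 'z': 0.0281, 'size': (28, 24), 'long': -12, 'n': 1015, 'px': (19, 110)}
{'xy': (0.6557, 0.2493), 'z': 0.035, 'size': (30, 26), 'long': -60, 'n': 2471, 'px': (287, 193)}
{'xy': (0.6146, 0.2967), 'z': 0.024, 'size': (33, 24), 'long': -8, 'n': 824, 'px': (256, 167)}
{'xy': (0.6507, 0.2644), 'z': 0.0362, 'size': (56, 48), 'long': -43, 'n': 238, 'px': (175, 184)}
{'xy': (0.6161, 0.295), 'z': 0.028, 'size': (32, 21), 'long': -1, 'n': 61, 'px': (165, 192)}
pos [0.6114 0.2964 0.2068] jaw -9.0 j5 25.4 t 50.7 F [ 0.4 -0.9  0.4] w 0.0555 tilt [ 0.037 -0.004 -0.999]
-> [5.82, -22.62, 2.85] yaw 1.0 rows>= 5 j5 54
-> [5.79, -23.2, 18.44] yaw 1.0 rows>= 4 j5 54
```

>>> arm_command(
  translation=[
    [0.7,-3,0],
    [1.8,-7.5,0],
    [3,-12,0.5],
    [4.2,-16.5,1],
    [5.3,-21,2],
    [5.8,-22.6,3],
    [5.8,-22.6,4],
    [5.8,-22.8,8.5],
    [5.8,-23,13],
    [5.8,-23.1,16.5],
    [5.8,-23.2,18.5],
    [5.8,-23.2,18.5],
    [5.8,-23.2,18.5],
    [5.8,-23.2,18.5],
  ],
  yaw=[1,1,1,1,1,1,1,1,1,1,1,1,1,1],
)

```text
time_s: 52.1
tool_pos: [0.3994, 0.3894, 0.0147]
ee_rot: [0.014, 0.766, 0.643, 0.014]
force: [0.8, -0.9, -0.5]
gripper_width: 0.0554
```

>>> arm_command(
  translation=[
    [0,0,0],
    [0,0,0],
    [0,0,0],
    [0,0,0],
    [0,0,0],
    [0,0,-4],
    [0,0,-8],
    [0,0,-13],
    [-0.5,1,-15.5],
    [-2,5.5,-15.5],
    [-3.5,10,-15.3],
    [-5,14.5,-15],
    [-6.5,19,-14.8],
    [-7.7,23.5,-14.6],
    [-8.1,25.7,-14.5],
    [-8.1,25.7,-12],
    [-8.1,25.7,-8.5],
    [-8.1,25.7,-8.5],
    [-8.1,25.7,-8.5],
    [-8.1,25.7,-8.5],
  ],
  yaw=[0,0,0,0,0,0,0,0,0,0,0,0,0,0,0,0,0,0,0,0],
  jaw=1,
)

```text
time_s: 54.1
tool_pos: [0.6357, 0.2657, 0.1119]
ee_rot: [0.014, 0.766, 0.643, 0.016]
force: [-0.6, 0.2, 0.1]
gripper_width: 0.0325
```

>>> arm_command(
  translation=[
    [0,0,0],
    [0,0,0],
    [0,0,0],
    [0,0,-4],
    [0,0,-9],
    [0,0,-10],
    [0,-3,-10],
    [0,-7,-10],
    [0,-10,-10],
    [0,-10,-10],
    [0,-10,-10],
  ],
  yaw=[0,0,0,0,0,0,0,0,0,0,0],
  jaw=0.35,
)

```text
time_s: 55.2
tool_pos: [0.5331, 0.2834, 0.2081]
ee_rot: [0.015, 0.765, 0.643, 0.016]
force: [0.3, -0.5, 0.2]
gripper_width: 0.0553
```

```bash
python3 - <<'E'
from h import *
im,P,d=cam("top"); lid(P); save(cv2.resize(im[100:320,60:460],None,fx=2,fy=2,interpolation=cv2.INTER_CUBIC),"fin.png")
for o in blobs(im,P,"blue",.002,.1): print(o)
for nm,c,zl,zh,r in (("bottle",(.83,.0),.1,.16,.08),("tin",(.63,-.45),.07,.1,.1)):
    q=P[(P[...,2]>zl)&(P[...,2]<zh)&(np.hypot(P[...,0]-c[0],P[...,1]-c[1])<r)]
    print(nm,len(q),np.round(np.median(q,0),3))
im,P,d=cam("scene"); lid(P)
for o in blobs(im,P,"blue",.002,.1): print(o)
plan()
E
```

```text
lid 1788 ((0.6497990489006042, 0.01064007543027401), 0.07505086809396744) [0.00059437 0.00166824 0.18582011]
{'xy': (0.6347, 0.2738), 'z': 0.0492, 'size': (32, 25), 'long': -17, 'n': 359, 'px': (172, 186)}
bottle 196 [ 0.798 -0.001  0.114]
tin 538 [ 0.628 -0.466  0.088]
lid 1981 ((0.648289144039154, 0.007948131300508976), 0.07633785903453827) [-0.0038483  -0.00317686  0.18643766]
{'xy': (0.66, 0.2895), 'z': 0.0501, 'size': (79, 56), 'long': 62, 'n': 554, 'px': (315, 281)}
pos [0.5338 0.283  0.2077] jaw -10.0 j5 27.4 t 55.3 F [ 0.8 -0.4  0.2] w 0.0552 tilt [ 0.043 -0.002 -0.999]
```

View pics/fin.png

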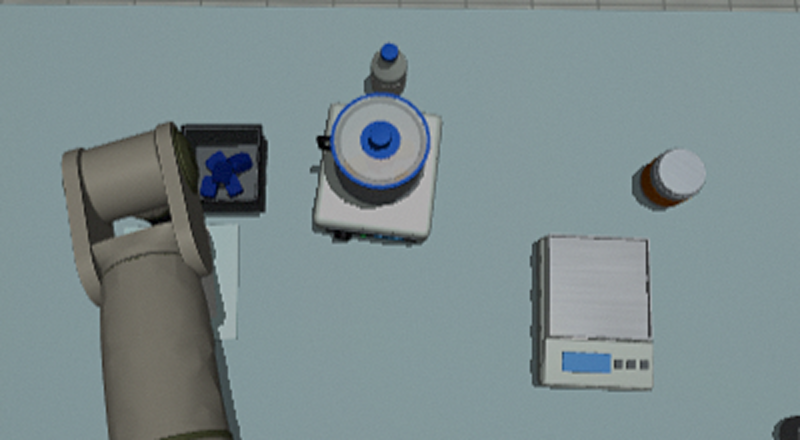

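The balance is empty, the lid is on the bowl at (380,140), and every crust is piled in the bin at (225,172), with no blue anywhere else. Handing in.

```bash
python3 -c "
from bench import bot
bot.close_job(); print(bot.observe()['time_s'])"
```

```text
the job is handed in; nothing more can be done
the job is handed in; nothing more can be done
```

I handed the job in at about 55 s with every step done; no verdict was reported.

- **Rotor:** it slid fully home on the spline at about 21°. The grip bar's top read 0.167 m, as it should when home, and its centre was within 1 mm of the shaft axis.
- **Resin:** there were three amber lumps. All three were seen in the bowl before the lid went on, and the balance is empty.
- **Lid:** the last two camera checks put it level to within 0.005 rad, with its top at 0.186 m. They placed its centre about 2 and 4 mm from the bowl's axis, against the 9 mm allowed.
- **Crusts:** there were five, and all are in the bin with the pile's top at about 0.05 m. The arm hid part of the slab in the last top view, but the scene camera showed no blue crusts outside the bin.
- **Bystanders:** the bottle and tin measured where they were at the start. I didn't re-measure the film applicator at the end, but the arm never touched it knowingly.

One thing was off: the tool's tilt crept up to about 0.04 rad over the run. It was about 0.024 rad when the lid was placed, and the lid still settled flat.

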